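# Stack specimen cups and culture dishes for the cold store

## Robot

A 6-joint arm with a two-finger parallel gripper is mounted at the origin on a cart in front of the work surface, level with it; the furniture and walls round the work are solid. World frame = base frame: x ahead of the robot, y to its left, z up, the work surface at z = 0. Lengths are in mm, angles in rad, forces in N, time in s.
With the tool pointing down it reaches from about 300 to 950 mm from the base axis. Payload 3.1 kg.
Tool frame: the origin (TCP) lies at the very end of the fingers, on their centre line; the grasp point (between the pads) lies 19 mm behind it; z points along the fingers, y is the line along which they close (so a half turn about z gives the same grasp; the last joint's range is limited). The gripper opens to 85 mm and grips with 20 to 120 N. Pads are 22 mm wide; open, the fingers measure 114 mm over their backs; the gripper's body (76 mm by 85 mm) begins 54 mm behind the grasp point. The pads swing forward as they close: fully open they stand 13 mm farther back than shut.
Start: joints at [-1.367, 0.308, 1.634, -0, 1.2, -0.07], TCP at [168.967, -601.732, 198.172] pointing down, gripper open.
Joint ranges: [-3.06, 3.06], [-0.79, 1.96], [0.05, 2.63], [-1.19, 4.34], [0.05, 2.64], [-2.94, 2.94]. Speed limits (rad/s): [2.79, 2.79, 3.14, 3.14, 3.14, 3.14].

## Interface

Orientations are given as a 3x3 rotation matrix whose columns are the frame's x, y, z axes.
In Python, from station import ctrl, viewer gives the robot as it stands.
- The arm moves only by the tool arm_command, never from a script. Its argument "rows" is text: rows parted by semicolons, each of 7 numbers parted by spaces: the turn, a rotation vector about the tool's x, y, z in degrees, then the shift along the tool's x, y, z in m, then the finger opening in m, from 0 to 0.0854. A call has 1 to 5 rows; each row shifts and turns the commanded pose from where the row before left it, along the tool's axes as they then stand; what a row does not reach is not made up. A row lasts 1/12 s, in which the tool goes at most 41.7 mm and 7.16 degrees, less where a joint would pass 70% of its speed; a pose out of reach is approached as far as the arm can. A call is refused whole if a number of a shift passes 0.0417 or a number of a turn 7.16, either way. A call with a gripper value outside its range is refused whole. The fingers move at their own pace and stop on an object; the grip force is fixed at half the most. Time passes only in rows, so rows that do not move let the fingers close. It gives the time, the measured TCP pose, the force, the opening and the grip force at its end, in the units of the state.
- ctrl.read_state(): the state, without advancing time (a new reading comes with each control period).
- viewer.get_image(name): name is "scene" or "top"; returns the picture (384x512x3 uint8, red, green, blue); there is no depth.
- viewer.camera_info(name): a dict with "mtx" (3x3 intrinsics, pixels), "xyz" and "rotation" of the camera in the world. Camera axes: x right, y up, looking along -z (the intrinsics and any distortion apply to the point x, -y, -z); pixel columns grow to the right and rows downward; lengths in mm; the calibration is good to about 2 mm. A picture is of the moment at which its call begins. camera_info takes no time and is no camera call.
- ctrl.finish_job(): hands the job in; it is judged then, once.
Trained networks look in the newest picture that a camera, given by its name, has taken for a name from the list of things; names that differ only in an ending like _2 or _b are one class to them, and where a whole thing is asked for, a point or a joint stands for the part that bears it (a point fixed in the world has none). Each returns a list of dicts, best first, with "confidence" (0 to 1); they miss things now and then, are a little off and sometimes report something else, mostly with a low value. They report only what shows in the picture. A call takes as long as a camera call. They do not tell look-alikes from the thing itself.
- viewer.recognise(camera, thing): "bbox" ([left, top, right, bottom] in pixels, round what is visible of it).
The state is a dict: "time_s": time; "joint_pos": joint angles; "qvel": joint speeds; "joint_efforts": joint torques, N m; "eef_pos": TCP position; "orientation": TCP orientation; "wrist_force": force on the tool from outside, world axes, zero at the start; "ft_torque": the same for the moment, N m; "grip_width": finger opening in mm; "grasp_force": force on a finger pad.
Only numpy, scipy, OpenCV 4.12 (cv2) and the standard library are available. Lean on these libraries where they do the work, as an engineer would, in place of code of your own. Each camera call takes 0.05 s, during which the arm holds its last target. There are 200 camera calls.

## Task

Make up the two stacks for the cold store, each thing centred on the one below it: on the yellow stand the blue-lidded cup at the bottom, the violet-labelled dish on it and the white-lidded cup on top; on the red stand the green-lidded cup with the orange-labelled dish on it. Keep the cups and dishes upright all the time, and leave the timer and the small brown bottle where they are.

Things in the scene. Friction and masses are not known exactly. Their poses are not given: they have to be found in the camera images.
- cup_green_mid (a point): white plastic specimen cup with a screwed-on green lid, standing upright; 68 mm tall, round: the lid is 62 mm across and takes up the top 14 mm, the body below it about 56 mm across, narrowing downwards; closed and flat on top, so that things stand on it; 55 g. The point is on its axis, half-way up (34 mm above its underside); z up along the axis
- cup_blue_mid (a point): white plastic specimen cup with a screwed-on blue lid, standing upright; 68 mm tall, round: the lid is 62 mm across and takes up the top 14 mm, the body below it about 56 mm across, narrowing downwards; closed and flat on top, so that things stand on it; 55 g. The point is on its axis, half-way up (34 mm above its underside); z up along the axis
- cup_white_mid (a point): white plastic specimen cup with a screwed-on white lid, standing upright; 68 mm tall, round: the lid is 62 mm across and takes up the top 14 mm, the body below it about 56 mm across, narrowing downwards; closed and flat on top, so that things stand on it; 55 g. The point is on its axis, half-way up (34 mm above its underside); z up along the axis
- dish_violet_mid (a point): closed round culture dish with a clear lid, pale pink filling and a flat round violet label, 42 mm across, on the lid; lying flat; 60 mm across, 15 mm high (the lid is the widest part, from 4 mm above the underside to the top); flat on top, so that a cup stands on it; 18 g. The point is on its axis, half-way up (7.5 mm above its underside); z up along the axis
- dish_orange_mid (a point): closed round culture dish with a clear lid, pale cream filling and a flat round orange label, 42 mm across, on the lid; lying flat; 60 mm across, 15 mm high (the lid is the widest part, from 4 mm above the underside to the top); flat on top, so that a cup stands on it; 18 g. The point is on its axis, half-way up (7.5 mm above its underside); z up along the axis
- stand_yellow: round yellow stand, a shallow saucer fixed to the worktop: 88 mm across, 9 mm high at the rim; the flat floor inside is 80 mm across and 6 mm above the worktop. Origin at the centre of its underside, on the worktop (z = 0); z up
- stand_red: round red stand, a shallow saucer fixed to the worktop: 88 mm across, 9 mm high at the rim; the flat floor inside is 80 mm across and 6 mm above the worktop. Origin at the centre of its underside, on the worktop (z = 0); z up
- timer_mid (a point): white wedge-shaped bench timer with a display, 48 x 66 mm, 52 mm high, a bystander; the point is 26 mm above its underside
- oil_bottle_mid (a point): small brown bottle with a black cap, 29 mm across, 61 mm tall, a bystander; the point is on its axis, 30 mm above its underside
There are look-alikes about, which are no part of the job. There is more than one size of the part that bears cup_blue_mid; the job needs the smaller.

How it is judged:
By the outcome, as a careful person would: the job done as asked, in the order asked, and still so for the second after the job is handed in, with the robot touching nothing.
It also fails if it takes over 112 s, if anything falls off the work surface, if the arm or the gripper's body presses on something with over 40 N, if the wrist force passes 120 N, or if a joint passes its speed limit or range.

## Working session

There is one attempt and no reset: what is moved stays moved. The work goes in short steps, Python scripts to look and compute and a tool call to move; the robot and the scene stay as the last step left them, time stands still between calls to the robot, and variables do not carry over. Pictures are saved under pics/ and viewed, at most 15 in all, crops included, and the job is handed in when it is done.

Besides the shell and the picture viewer there is one more tool, called as name(argument=value, ...) on one line, values as JSON. arm_command: Moves the arm, as the interface text tells. Its arguments: {"type":"object","properties":{"rows":{"type":"string"}},"required":["rows"]}

```bash
mkdir -p pics; ls
cat > h.py <<'E'
import numpy as np,cv2
from station import ctrl,viewer
def pix2w(cam,u,v,z):
    c=viewer.camera_info(cam);K=np.array(c["mtx"]);R=np.array(c["rotation"]).reshape(3,3);p=np.array(c["xyz"])
    d=np.linalg.inv(K)@[u,v,1];d=R@(d*[1,-1,-1]);return p+d*(z-p[2])/d[2]
def w2pix(cam,P):
    c=viewer.camera_info(cam);K=np.array(c["mtx"]);R=np.array(c["rotation"]).reshape(3,3);p=np.array(c["xyz"])
    q=R.T@(np.array(P,float)-p)*[1,-1,-1];q=K@q;return q[:2]/q[2]
def save(cam,name,crop=None,s=1):
    im=viewer.get_image(cam)[:,:,::-1]
    if crop: im=im[crop[1]:crop[3],crop[0]:crop[2]]
    cv2.imwrite("pics/"+name,cv2.resize(im,None,fx=s,fy=s,interpolation=cv2.INTER_CUBIC))
E
python3 - <<'E'
from h import *
for c in("top","scene"): save(c,c+"1.png",None,1.5);print(viewer.camera_info(c))
for n in "cup_green_mid cup_blue_mid cup_white_mid dish_violet_mid dish_orange_mid stand_yellow stand_red timer_mid oil_bottle_mid".split():
    for c in("top","scene"):
        print(n,c,[([round(x) for x in d["bbox"]],round(d["confidence"],2)) for d in viewer.recognise(c,n)])
print(ctrl.read_state())
E
```

```text
pics
{'mtx': array([[384.07447989,   0.        , 254.12688517],
       [  0.        , 384.07447989, 191.09738361],
       [  0.        ,   0.        ,   1.        ]]), 'xyz': array([ 294.23335119,  -15.55777315, 1026.91925597]), 'rotation': array([[ 0.00106286,  0.97995385, -0.1992218 ],
       [-0.99999795,  0.00138457,  0.00147555],
       [ 0.00172181,  0.19921983,  0.97995331]])}
{'mtx': array([[428.95384689,   0.        , 256.05196588],
       [  0.        , 428.95384689, 193.72147962],
       [  0.        ,   0.        ,   1.        ]]), 'xyz': array([  613.14418995, -1185.02757322,   621.24177356]), 'rotation': array([[ 0.99616973, -0.05803045,  0.06540894],
       [ 0.08414652,  0.43282131, -0.89754391],
       [ 0.02377449,  0.89961002,  0.43604655]])}
cup_green_mid top [([239, 138, 260, 159], 0.6)]
cup_green_mid scene [([275, 186, 295, 212], 0.95)]
cup_blue_mid top [([169, 138, 199, 163], 0.76), ([312, 138, 345, 173], 0.75)]
cup_blue_mid scene [([257, 206, 294, 251], 0.78), ([279, 164, 295, 185], 0.56)]
cup_white_mid top [([103, 148, 133, 174], 0.81)]
cup_white_mid scene [(
[... 797 characters left out ...]
 'qvel': array([-8.52617304e-04,  4.82261106e-04,  6.64406617e-04,  7.34015970e-05,
       -1.09457065e-03, -9.78897681e-05]), 'joint_efforts': array([ 1.77062902e-03, -4.15289247e+01, -2.77094883e+01, -2.22696332e-05,
        7.86529035e-04, -4.40757191e-06]), 'eef_pos': array([ 168.97281565, -601.74127792,  198.20376984]), 'orientation': array([[ 9.62750502e-01,  2.70391328e-01,  7.88136559e-07],
       [ 2.70391328e-01, -9.62750502e-01, -4.03711223e-05],
       [-1.01572225e-05,  3.90804236e-05, -9.99999999e-01]]), 'wrist_force': array([ 0.07370128, -0.35387365,  1.04917646]), 'ft_torque': array([-0.06707599,  0.0467648 ,  0.02492543]), 'grasp_force': 0.0, 'grip_width': 85.62506659273194}
```

View pics/top1.png

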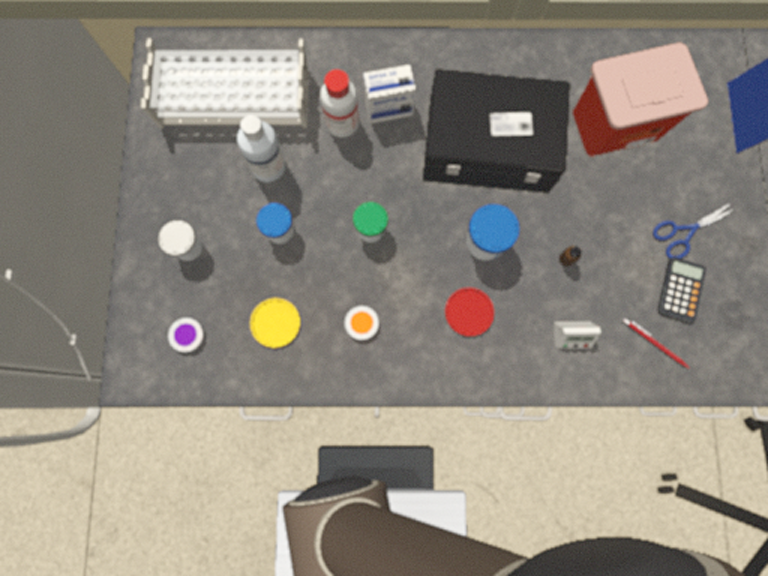

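View pics/scene1.png

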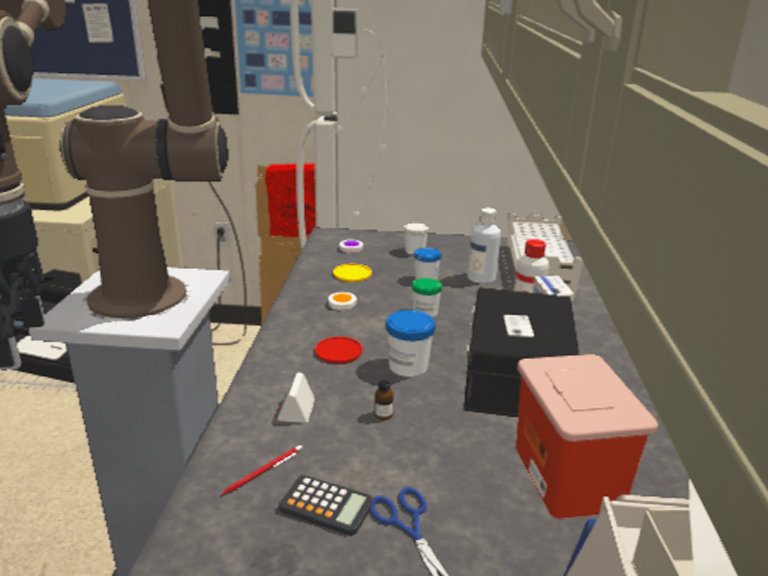

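Top picture (1.5x): white-lid cup at (177,238), small blue at (275,222), green at (370,220), large blue at (494,228), violet dish at (185,335), yellow stand at (275,323), orange dish at (361,323), red stand at (470,312), timer at (578,335) and bottle at (570,256).
Blue candidates in native pixels are (183,148), lid about 23 px across, and (329,152), lid about 33 px. The job needs the smaller, so (183,148). I'll check it by the 62 mm lid size and a crop.

Run:
```python
from h import *
save("top","crop1.png",(90,125,360,245),2.9)
im=viewer.get_image("top");hsv=cv2.cvtColor(im,cv2.COLOR_RGB2HSV)
def seg(name,u,v,z,lo,hi,r=22):
    m=cv2.inRange(hsv,np.array(lo),np.array(hi));M=np.zeros_like(m);M[v-r:v+r,u-r:u+r]=m[v-r:v+r,u-r:u+r]
    n,l,st,ce=cv2.connectedComponentsWithStats(M);i=1+np.argmax(st[1:,4])
    c=ce[i];a=st[i,4];P=pix2w("top",*c,z);d=np.sqrt(4*a/np.pi)
    s=np.linalg.norm(pix2w("top",c[0]+1,c[1],z)-P)*np.linalg.norm(pix2w("top",c[0],c[1]+1,z)-P)
    print(name,c.round(1),P.round(1),"dia",round(d*np.sqrt(s),1))
seg("blueS",183,147,68,(98,120,60),(125,255,255))
seg("blueL",329,152,80,(98,120,60),(125,255,255))
seg("green",247,146,68,(55,100,40),(90,255,255))
seg("white",118,158,68,(0,0,170),(180,60,255))
seg("violet",123,223,15,(130,80,60),(160,255,255))
seg("orange",241,215,15,(5,100,100),(22,255,255))
seg("yellow",183,215,9,(22,120,100),(35,255,255),26)
hsv[:,:,0]=(hsv[:,:,0].astype(int)+10)%180
seg("red",313,208,9,(0,120,60),(20,255,255),26)
```

```text
blueS [182.3 146.2] [608.4 170.5  68. ] dia 61.2
blueL [329.  151.8] [ 590.1 -209.4   80. ] dia 85.7
green [246.6 145.5] [610.6   2.8  68. ] dia 60.5
white [117.1 157.9] [576.4 338.3  68. ] dia 62.4
violet [123.  222.6] [414.4 329.5  15. ] dia 38.3
orange [240.7 214.5] [436.4  18.5  15. ] dia 39.1
yellow [183.  214.8] [436.2 172.8   9. ] dia 90.1
red [312.6 207.6] [ 456.3 -173.9    9. ] dia 87.8
```

View pics/crop1.png

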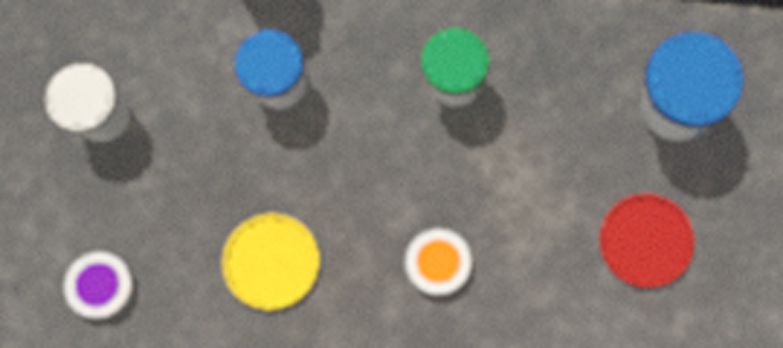

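The crop shows the blue lid at native (182,146) measuring 61 mm, against 86 mm for the other, so the left one is the job's cup. The reach and sizes of all the other parts fit too. I'll square the tool to the world axes first, so that tool x = world x, tool y = -y and tool z = -z.

arm_command(rows="0 0 5.23 0 0 0 0.085; 0 0 5.23 0 0 0 0.085; 0 0 5.23 0 0 0 0.085")

```text
time_s: 1.35
eef_pos: [169.0, -601.7, 198.2]
orientation: [[1.0, -0.005, 0.0], [-0.005, -1.0, -0.0], [0.0, 0.0, -1.0]]
wrist_force: [-0.6, -0.0, -0.4]
grip_width: 85.0
grasp_force: 0.0
```

arm_command(rows="0 0 0 0.02 -0.035 0 0.085; 0 0 0 0.02 -0.035 0 0.085; 0 0 0 0.02 -0.035 0 0.085; 0 0 0 0.02 -0.035 0 0.085; 0 0 0 0.02 -0.035 0 0.085")

```text
time_s: 1.77
eef_pos: [269.5, -425.2, 198.2]
orientation: [[1.0, -0.001, 0.0], [-0.001, -1.0, -0.0], [0.0, 0.0, -1.0]]
wrist_force: [0.6, -0.1, 0.5]
grip_width: 84.8
grasp_force: 0.0
```

arm_command(rows="0 0 0 0.02 -0.035 0 0.085; 0 0 0 0.02 -0.035 0 0.085; 0 0 0 0.02 -0.035 0 0.085; 0 0 0 0.02 -0.035 0 0.085; 0 0 0 0.02 -0.035 0 0.085")

```text
time_s: 2.18
eef_pos: [369.6, -250.1, 198.6]
orientation: [[1.0, -0.001, 0.001], [-0.001, -1.0, -0.001], [0.001, 0.001, -1.0]]
wrist_force: [1.0, 0.7, -1.0]
grip_width: 85.3
grasp_force: 0.0
```

arm_command(rows="0 0 0 0.02 -0.035 0 0.085; 0 0 0 0.02 -0.035 0 0.085; 0 0 0 0.02 -0.035 0 0.085; 0 0 0 0.02 -0.035 0 0.085; 0 0 0 0.02 -0.035 0 0.085")

```text
time_s: 2.6
eef_pos: [469.8, -74.9, 198.6]
orientation: [[1.0, 0.0, 0.001], [0.0, -1.0, -0.0], [0.001, 0.0, -1.0]]
wrist_force: [0.4, -0.2, 0.1]
grip_width: 85.1
grasp_force: 0.0
```

arm_command(rows="0 0 0 0.02 -0.035 0 0.085; 0 0 0 0.02 -0.035 0 0.085; 0 0 0 0.02 -0.035 0 0.085; 0 0 0 0.02 -0.035 0 0.085; 0 0 0 0.02 -0.035 0 0.085")

```text
time_s: 3.02
eef_pos: [569.8, 100.3, 198.3]
orientation: [[1.0, 0.0, 0.001], [0.0, -1.0, -0.0], [0.001, 0.0, -1.0]]
wrist_force: [0.8, -0.9, 0.6]
grip_width: 84.9
grasp_force: 0.0
```

arm_command(rows="0 0 0 0.02 -0.035 0 0.085; 0 0 0 0.02 -0.035 0 0.085; 0 0 0 0 0 0 0.085")

```text
time_s: 3.27
eef_pos: [612.0, 174.8, 198.0]
orientation: [[1.0, 0.005, 0.004], [0.005, -1.0, 0.004], [0.004, -0.004, -1.0]]
wrist_force: [-0.6, -0.1, 0.9]
grip_width: 84.9
grasp_force: 0.0
```

Run:
```python
from h import *
save("scene","s2.png",(200,140,380,260),4)
s=ctrl.read_state();print(s["eef_pos"].round(1),s["joint_pos"].round(2))
# cross-check of lid/label centres in scene
im=viewer.get_image("scene");hsv=cv2.cvtColor(im,cv2.COLOR_RGB2HSV)
for n,P,lo,hi in [("blue",(608.4,170.5,68),(98,110,50),(125,255,255)),("green",(610.6,2.8,68),(55,100,40),(90,255,255)),("violet",(414.4,329.5,15),(130,60,60),(160,255,255)),("orange",(436.4,18.5,15),(5,100,100),(22,255,255)),("yellow",(436.2,172.8,9),(22,120,100),(35,255,255)),("red",(456.3,-173.9,9),(0,150,60),(6,255,255)),("white",(576.4,338.3,68),(0,0,0),(0,0,0))]:
    p=w2pix("scene",P);u,v=p.round().astype(int);m=cv2.inRange(hsv,np.array(lo),np.array(hi));M=0*m;M[v-16:v+16,u-20:u+20]=m[v-16:v+16,u-20:u+20]
    ys,xs=np.nonzero(M);print(n,"pred",p.round(1), "seen",(xs.min()+xs.max())/2 if len(xs) else None,xs.mean() if len(xs) else None, ys.mean() if len(xs) else None)
```

```text
[610.2 171.6 197.8] [0.21 0.32 1.61 0.   1.2  1.77]
blue pred [284.3 167.5] seen 284.5 284.67857142857144 169.35714285714286
green pred [283.7 188.3] seen 284.5 284.1842105263158 190.43157894736842
violet pred [233.8 161.8] seen 234.0 233.86486486486487 161.59459459459458
orange pred [227.8 198.2] seen 234.5 231.2076923076923 191.7076923076923
yellow pred [234.1 180.2] seen 234.5 234.3784860557769 181.34661354581672
red pred [225.  231.4] seen 225.5 225.42489270386267 232.7725321888412
white pred [276.9 150.1] seen None None None
```

View pics/s2.png

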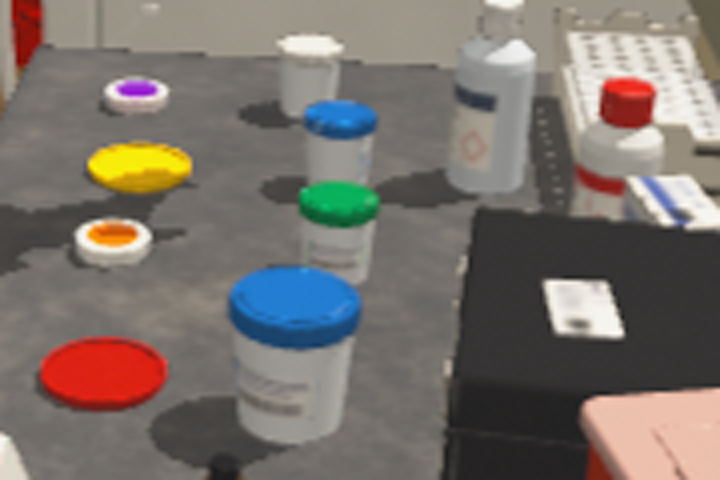

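The scene crop shows the blue cup at (340,145), clear of the squeeze bottle, and both cameras agree in x to about 1 mm. Descending on it.

arm_command(rows="0 0 0 -0.0015 0.001 0.03 0.085; 0 0 0 0 0 0.03 0.085; 0 0 0 0 0 0.03 0.085; 0 0 0 0 0 0.03 0.085; 0 0 0 0 0 0.02 0.085")

```text
time_s: 3.78
eef_pos: [604.7, 165.0, 55.3]
orientation: [[1.0, -0.002, -0.005], [-0.002, -1.0, -0.001], [-0.005, 0.001, -1.0]]
wrist_force: [-0.5, 0.1, -0.8]
grip_width: 85.4
grasp_force: 0.0
```

arm_command(rows="0 0 0 0 0 0.01 0.085; 0 0 0 0 0 0.01 0.085; 0 0 0 0 0 0 0.085")

```text
time_s: 4.03
eef_pos: [606.1, 166.0, 36.8]
orientation: [[1.0, -0.001, -0.003], [-0.001, -1.0, -0.001], [-0.003, 0.001, -1.0]]
wrist_force: [-0.3, -0.6, -0.2]
grip_width: 85.0
grasp_force: 0.0
```

arm_command(rows="0 0 0 0 0 0 0.085; 0 0 0 0 0 0 0.085")

```text
time_s: 4.2
eef_pos: [609.1, 167.3, 40.0]
orientation: [[1.0, -0.0, 0.003], [-0.0, -1.0, 0.001], [0.003, -0.001, -1.0]]
wrist_force: [-0.4, -0.3, 0.3]
grip_width: 85.1
grasp_force: 0.0
```

arm_command(rows="0 0 0 0 -0.003 0.001 0.085; 0 0 0 0 0 0 0.085; 0 0 0 0 0 0 0.085; 0 0 0 0 0 0 0.085; 0 0 0 0 0 0 0.085")

```text
time_s: 4.62
eef_pos: [607.6, 170.4, 37.5]
orientation: [[1.0, 0.0, 0.0], [0.0, -1.0, 0.0], [0.0, -0.0, -1.0]]
wrist_force: [-0.4, -0.3, -0.5]
grip_width: 84.8
grasp_force: 0.0
```

arm_command(rows="0 0 0 0.001 0 0 0.06; 0 0 0 0 0 0 0.05; 0 0 0 0 0 0 0.04; 0 0 0 0 0 0 0.04; 0 0 0 0 0 0 0.04")

```text
time_s: 5.03
eef_pos: [608.4, 170.2, 37.1]
orientation: [[1.0, -0.0, -0.0], [-0.0, -1.0, -0.0], [-0.0, 0.0, -1.0]]
wrist_force: [-0.2, 0.9, -0.2]
grip_width: 40.0
grasp_force: 0.0
```

arm_command(rows="0 0 0 0 0 0 0.04; 0 0 0 0 0 0 0.04; 0 0 0 0 0 0 0.04; 0 0 0 0 0 0 0.04; 0 0 0 0 0 0 0.04")

```text
time_s: 5.45
eef_pos: [608.5, 170.2, 37.2]
orientation: [[1.0, -0.0, 0.0], [-0.0, -1.0, -0.0], [0.0, 0.0, -1.0]]
wrist_force: [0.2, -0.4, 0.6]
grip_width: 40.1
grasp_force: 0.0
```

The fingers closed to 40 mm on nothing, so I'll look.

Run:
```python
from h import *
a=viewer.get_image("scene")[130:240,220:350,::-1];b=viewer.get_image("top")[100:210,120:250,::-1]
cv2.imwrite("pics/g3.png",cv2.resize(np.hstack([a,b]),None,fx=3,fy=3,interpolation=cv2.INTER_CUBIC))
print(ctrl.read_state()["joint_pos"])
for z in (37,0,68): print(w2pix("scene",(608.5,170.2,z)),w2pix("top",(608.5,170.2,z)))
```

```text
[2.03921910e-01 5.06597585e-01 1.71532968e+00 3.40552129e-06
 9.19686318e-01 1.77472268e+00]
[283.8983555  175.86552526] [184.51203344 149.79878821]
[283.34268576 185.65736901] [186.85106387 153.84914027]
[284.37338523 167.49469555] [182.42197984 146.17957369]
```

View pics/g3.png

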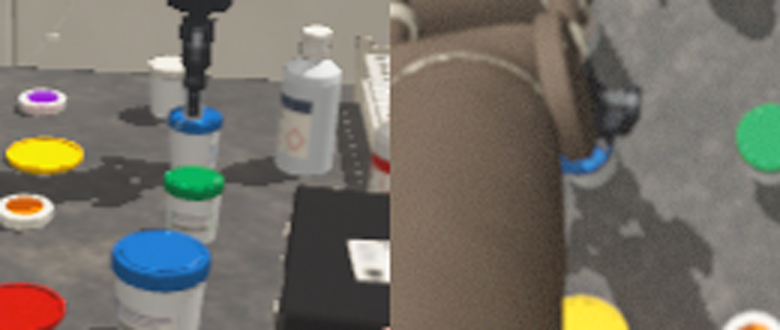

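Run:
```python
from h import *
save("scene","z4.png",(255,120,320,190),8)
for P in [(608,145,38),(608,145,60),(608,145,72),(608,195,38),(608,195,72),(608,139.5,68),(608,201.5,68)]: print(P,w2pix("scene",P).round(1))
i=viewer.recognise("scene","cup_blue_mid");print(i)
```

```text
(608, 145, 38) [283.6 178.5]
(608, 145, 60) [283.9 172.5]
(608, 145, 72) [284.1 169.2]
(608, 195, 38) [284.  172.8]
(608, 195, 72) [284.5 163.7]
(608, 139.5, 68) [284. 171.]
(608, 201.5, 68) [284.5 164.1]
[{'bbox': [257.6, 206.0, 291.2, 251.5], 'confidence': 0.9}, {'bbox': [278.0, 165.0, 294.6, 184.7], 'confidence': 0.83}, {'bbox': [221.8, 174.4, 248.0, 184.2], 'confidence': 0.44}]
```

View pics/z4.png

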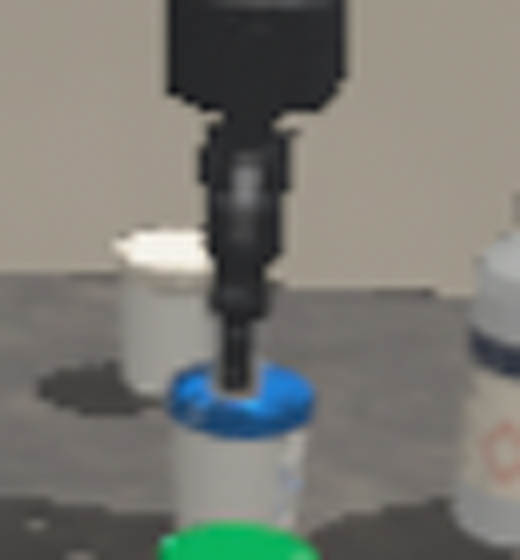

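The zoom shows the finger tips ending at zoom (237,395), just above the blue lid, i.e. about z=72 although the reported TCP is at z=37. I'll raise, shut the fingers and compare the tip with the reported TCP.

arm_command(rows="0 0 0 0 0 -0.03 0.04; 0 0 0 0 0 -0.03 0.0; 0 0 0 0 0 0 0; 0 0 0 0 0 0 0; 0 0 0 0 0 0 0")

```text
time_s: 6.07
eef_pos: [608.2, 170.2, 97.1]
orientation: [[1.0, 0.0, -0.0], [0.0, -1.0, -0.0], [-0.0, 0.0, -1.0]]
wrist_force: [0.0, -0.2, -0.6]
grip_width: 0.0
grasp_force: 0.0
```

arm_command(rows="0 0 0 0 0 0 0; 0 0 0 0 0 0 0; 0 0 0 0 0 0 0")

```text
time_s: 6.32
eef_pos: [607.3, 170.0, 95.6]
orientation: [[1.0, -0.0, -0.003], [-0.0, -1.0, -0.001], [-0.003, 0.001, -1.0]]
wrist_force: [0.1, -0.7, 0.2]
grip_width: -0.2
grasp_force: 0.0
```

Run:
```python
from h import *
a=viewer.get_image("scene")[110:190,240:330,::-1];b=viewer.get_image("top")[100:180,150:240,::-1]
cv2.imwrite("pics/g5.png",cv2.resize(np.hstack([a,b]),None,fx=4.4,fy=4.4,interpolation=cv2.INTER_CUBIC))
s=ctrl.read_state();e=s["eef_pos"];print(e,s["wrist_force"])
for dz in (0,33,73,106): print(dz,((w2pix("scene",e+[0,0,dz])-[240,110])*4.4).round(),((w2pix("top",e+[0,0,dz])-[150,100])*4.4+[396,0]).round())
```

```text
[607.84499007 170.09126645  96.16082066] [ 0.41007699  0.57931201 -0.30036508]
0 [196. 219.] [530. 189.]
33 [199. 178.] [519. 170.]
73 [201. 128.] [504. 145.]
106 [204.  85.] [492. 123.]
```

View pics/g5.png

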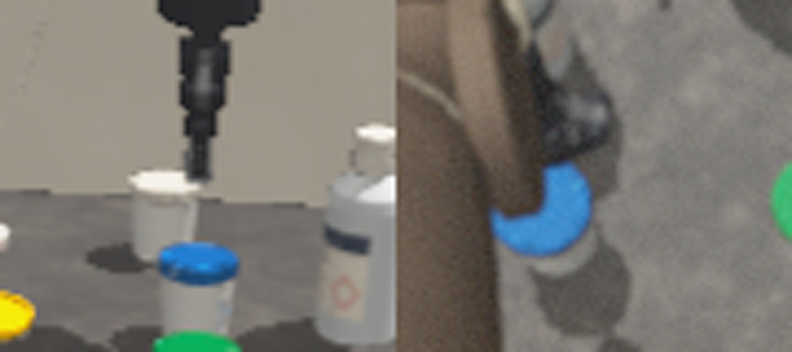

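The shut tip shows at scene zoom (198,182) where the reported TCP predicts (196,219), so the real tip is about 30 mm higher than reported. I'll measure that offset by touching a free patch of worktop gently.

arm_command(rows="0 0 0 -0.028 0.028 0 0; 0 0 0 -0.028 0.028 0 0; 0 0 0 -0.028 0.028 0 0; 0 0 0 0 0 0.03 0; 0 0 0 0 0 0.03 0")

```text
time_s: 6.83
eef_pos: [525.4, 85.0, 38.8]
orientation: [[1.0, -0.002, 0.005], [-0.002, -1.0, 0.0], [0.005, -0.0, -1.0]]
wrist_force: [0.6, 0.2, -0.3]
grip_width: -0.1
grasp_force: 0.0
```

arm_command(rows="0 0 0 0 0 0.02 0; 0 0 0 0 0 0.01 0; 0 0 0 0 0 0 0; 0 0 0 0 0 0 0; 0 0 0 0 0 0 0")

```text
time_s: 7.25
eef_pos: [526.0, 86.5, 8.3]
orientation: [[1.0, 0.0, 0.002], [0.0, -1.0, 0.0], [0.002, -0.0, -1.0]]
wrist_force: [0.9, 0.3, -0.2]
grip_width: 0.0
grasp_force: 0.0
```

Run:
```python
from h import *
a=viewer.get_image("scene")[130:210,210:300,::-1];b=viewer.get_image("top")[120:200,160:250,::-1]
cv2.imwrite("pics/g6.png",cv2.resize(np.hstack([a,b]),None,fx=4.4,fy=4.4,interpolation=cv2.INTER_CUBIC))
s=ctrl.read_state();e=s["eef_pos"];print(e,s["wrist_force"])
for dz in (0,33,73,106): print(dz,((w2pix("scene",e+[0,0,dz])-[210,130])*4.4).round(),((w2pix("top",e+[0,0,dz])-[160,120])*4.4+[396,0]).round())
```

```text
[526.26004263  86.53618838   8.6749217 ] [-0.00510085  1.2238197   0.21559334]
0 [210. 275.] [642. 273.]
33 [212. 235.] [637. 261.]
73 [213. 185.] [630. 245.]
106 [214. 143.] [624. 231.]
```

View pics/g6.png

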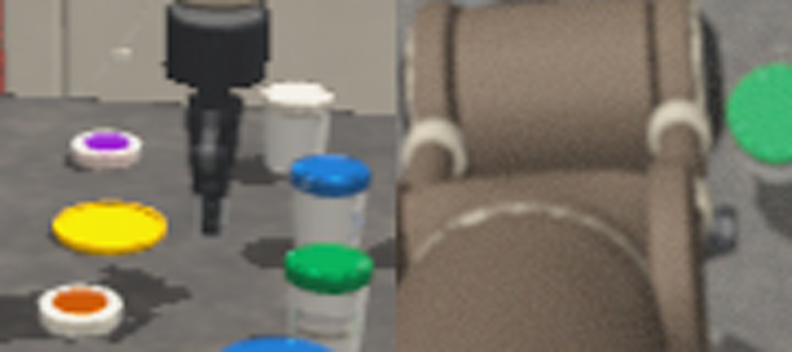

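Here the tip is at (211,236), which matches an offset of +33 mm. Now the touch test.

arm_command(rows="0 0 0 0 0 0.015 0; 0 0 0 0 0 0.013 0; 0 0 0 0 0 0 0; 0 0 0 0 0 0 0; 0 0 0 0 0 0 0")

```text
time_s: 7.77
eef_pos: [525.5, 86.4, -19.8]
orientation: [[1.0, 0.0, 0.002], [0.0, -1.0, 0.0], [0.002, -0.0, -1.0]]
wrist_force: [-0.2, -0.1, -0.6]
grip_width: -0.2
grasp_force: 0.0
```

arm_command(rows="0 0 0 0 0 0.003 0; 0 0 0 0 0 0 0; 0 0 0 0 0 0.002 0; 0 0 0 0 0 0 0; 0 0 0 0 0 0 0")

```text
time_s: 8.18
eef_pos: [524.5, 86.2, -25.8]
orientation: [[1.0, -0.0, -0.0], [-0.0, -1.0, -0.0], [-0.0, 0.0, -1.0]]
wrist_force: [-1.3, 0.8, 0.4]
grip_width: -0.2
grasp_force: 0.0
```

arm_command(rows="0 0 0 0 0 0.002 0; 0 0 0 0 0 0 0; 0 0 0 0 0 0 0")

```text
time_s: 8.43
eef_pos: [524.3, 86.2, -28.0]
orientation: [[1.0, -0.0, -0.0], [-0.0, -1.0, -0.0], [-0.0, 0.0, -1.0]]
wrist_force: [-0.2, 0.3, 0.0]
grip_width: 0.2
grasp_force: 0.0
```

arm_command(rows="0 0 0 0 0 0.002 0; 0 0 0 0 0 0 0; 0 0 0 0 0 0 0")

```text
time_s: 8.68
eef_pos: [524.3, 86.2, -30.0]
orientation: [[1.0, -0.0, -0.0], [-0.0, -1.0, -0.0], [-0.0, 0.0, -1.0]]
wrist_force: [0.1, -0.0, 0.3]
grip_width: 0.1
grasp_force: 0.0
```

Still free at reported -30, so the offset is real. Continuing in 1 mm steps.

arm_command(rows="0 0 0 0 0 0.001 0; 0 0 0 0 0 0 0; 0 0 0 0 0 0 0")

```text
time_s: 8.93
eef_pos: [524.5, 86.3, -30.9]
orientation: [[1.0, 0.0, -0.0], [0.0, -1.0, -0.0], [-0.0, 0.0, -1.0]]
wrist_force: [0.0, -0.6, 0.9]
grip_width: 0.1
grasp_force: 0.0
```

arm_command(rows="0 0 0 0 0 0.001 0; 0 0 0 0 0 0 0; 0 0 0 0 0 0 0")

```text
time_s: 9.18
eef_pos: [524.4, 86.2, -31.9]
orientation: [[1.0, -0.0, -0.0], [-0.0, -1.0, -0.0], [-0.0, 0.0, -1.0]]
wrist_force: [-0.4, -0.4, -0.2]
grip_width: -0.0
grasp_force: 0.0
```

arm_command(rows="0 0 0 0 0 0.001 0; 0 0 0 0 0 0 0; 0 0 0 0 0 0 0")

```text
time_s: 9.43
eef_pos: [524.4, 86.2, -32.9]
orientation: [[1.0, -0.0, -0.0], [-0.0, -1.0, -0.0], [-0.0, 0.0, -1.0]]
wrist_force: [-0.3, 0.7, -0.6]
grip_width: -0.1
grasp_force: 0.0
```

arm_command(rows="0 0 0 0 0 0.001 0; 0 0 0 0 0 0 0; 0 0 0 0 0 0 0")

```text
time_s: 9.68
eef_pos: [524.6, 86.3, -33.1]
orientation: [[1.0, -0.0, -0.0], [-0.0, -1.0, -0.0], [-0.0, 0.0, -1.0]]
wrist_force: [-1.2, -0.0, 4.9]
grip_width: -0.4
grasp_force: 2.8
```

arm_command(rows="0 0 0 0 0 0.001 0; 0 0 0 0 0 0 0; 0 0 0 0 0 0 0")

```text
time_s: 9.93
eef_pos: [524.6, 86.3, -33.1]
orientation: [[1.0, 0.0, -0.001], [0.0, -1.0, -0.0], [-0.001, 0.0, -1.0]]
wrist_force: [-4.1, -0.3, 12.3]
grip_width: -0.0
grasp_force: 6.4
```

arm_command(rows="0 0 0 0 0 0.001 0; 0 0 0 0 0 0 0; 0 0 0 0 0 0 0")

```text
time_s: 10.18
eef_pos: [524.6, 86.3, -33.1]
orientation: [[1.0, 0.0, -0.001], [0.0, -1.0, -0.0], [-0.001, 0.0, -1.0]]
wrist_force: [-5.7, -1.6, 19.9]
grip_width: 0.2
grasp_force: 9.9
```

Contact at reported -33.0, so real z = reported + 33. x and y agree with the pictures. Going back to the blue cup.

arm_command(rows="0 0 0 0 0 -0.035 0.02; 0 0 0 0 0 -0.04 0.085; 0 0 0 0 0 -0.04 0.085; 0 0 0 0.017 -0.017 -0.025 0.085; 0 0 0 0.017 -0.017 0 0.085")

```text
time_s: 10.6
eef_pos: [563.8, 120.8, 111.5]
orientation: [[1.0, -0.002, 0.013], [-0.002, -1.0, 0.002], [0.013, -0.002, -1.0]]
wrist_force: [0.7, -0.7, 0.8]
grip_width: 60.7
grasp_force: 0.0
```

arm_command(rows="0 0 0 0.025 -0.025 0 0.085; 0 0 0 0.025 -0.025 0 0.085; 0 0 0 0 0 0 0.085; 0 0 0 0 0 0 0.085; 0 0 0 0 0 0 0.085")

```text
time_s: 11.02
eef_pos: [607.4, 170.0, 103.4]
orientation: [[1.0, 0.001, -0.002], [0.001, -1.0, -0.001], [-0.002, 0.001, -1.0]]
wrist_force: [-1.0, -0.9, -0.5]
grip_width: 84.7
grasp_force: 0.0
```

arm_command(rows="0 0 0 0.001 0 0.03 0.085; 0 0 0 0 0 0.025 0.085; 0 0 0 0 0 0 0.085; 0 0 0 0 0 0 0.085; 0 0 0 0 0 0 0.085")

```text
time_s: 11.43
eef_pos: [609.6, 169.7, 50.0]
orientation: [[1.0, -0.001, 0.001], [-0.001, -1.0, 0.0], [0.001, -0.0, -1.0]]
wrist_force: [-0.3, -0.6, 0.8]
grip_width: 85.4
grasp_force: 0.0
```

arm_command(rows="0 0 0 0 0 0.015 0.085; 0 0 0 0 0 0.015 0.085; 0 0 0 0 0 0.014 0.085; 0 0 0 0 0 0 0.085; 0 0 0 0 0 0 0.085")

```text
time_s: 11.85
eef_pos: [609.2, 170.0, 5.3]
orientation: [[1.0, -0.0, -0.001], [-0.0, -1.0, -0.0], [-0.001, 0.0, -1.0]]
wrist_force: [0.2, 0.6, -0.3]
grip_width: 84.8
grasp_force: 0.0
```

arm_command(rows="0 0 0 0 0 0 0.085; 0 0 0 0 0 0 0.085; 0 0 0 0 0 0 0.085")

```text
time_s: 12.1
eef_pos: [610.5, 170.5, 6.4]
orientation: [[1.0, 0.0, 0.002], [0.0, -1.0, 0.0], [0.002, -0.0, -1.0]]
wrist_force: [0.1, 0.1, 0.3]
grip_width: 85.0
grasp_force: 0.0
```

arm_command(rows="0 0 0 -0.0015 0 0.001 0.085; 0 0 0 0 0 0 0.085; 0 0 0 0 0 0 0.075; 0 0 0 0 0 0 0.065; 0 0 0 0 0 0 0.055")

```text
time_s: 12.52
eef_pos: [608.8, 170.7, 5.0]
orientation: [[1.0, -0.0, 0.001], [-0.0, -1.0, 0.001], [0.001, -0.001, -1.0]]
wrist_force: [-0.1, -0.2, 0.7]
grip_width: 57.6
grasp_force: 64.0
```

arm_command(rows="0 0 0 0 0 0 0.05; 0 0 0 0 0 0 0.05; 0 0 0 0 0 0 0.05; 0 0 0 0 0 0 0.05")

```text
time_s: 12.85
eef_pos: [609.0, 170.6, 5.0]
orientation: [[1.0, -0.0, 0.002], [-0.0, -1.0, 0.001], [0.002, -0.001, -1.0]]
wrist_force: [-0.1, 2.2, 4.9]
grip_width: 57.9
grasp_force: 64.3
```

arm_command(rows="0 0 0 0 0 -0.01 0.05; 0 0 0 0 0 -0.02 0.05; 0 0 0 0 0 -0.03 0.05; 0 0 0 0 0 -0.02 0.05; 0 0 0 0 0 0 0.05")

```text
time_s: 13.27
eef_pos: [611.4, 170.7, 89.2]
orientation: [[1.0, -0.0, 0.008], [-0.0, -1.0, 0.001], [0.008, -0.001, -1.0]]
wrist_force: [1.2, -0.1, -0.1]
grip_width: 57.9
grasp_force: 64.2
```

arm_command(rows="0 0 0 0 0 0 0.05; 0 0 0 0 0 0 0.05; 0 0 0 0 0 0 0.05")

```text
time_s: 13.52
eef_pos: [605.9, 169.7, 82.1]
orientation: [[1.0, -0.0, -0.004], [-0.0, -1.0, -0.001], [-0.004, 0.001, -1.0]]
wrist_force: [0.2, 0.5, -0.3]
grip_width: 57.7
grasp_force: 64.2
```

Run:
```python
from h import *
save("scene","g7.png",(245,110,325,190),6)
s=ctrl.read_state();print(s["eef_pos"].round(1),s["grip_width"],s["grasp_force"],s["wrist_force"].round(1))
e=s["eef_pos"]
for dz in (0,33,52): print(dz,((w2pix("scene",e+[0,0,dz])-[245,110])*6).round())
```

```text
[606.1 169.8  82. ] 57.55102655657364 64.17148178326897 [-0.4  0.  -0.9]
0 [233. 322.]
33 [236. 267.]
52 [238. 235.]
```

View pics/g7.png

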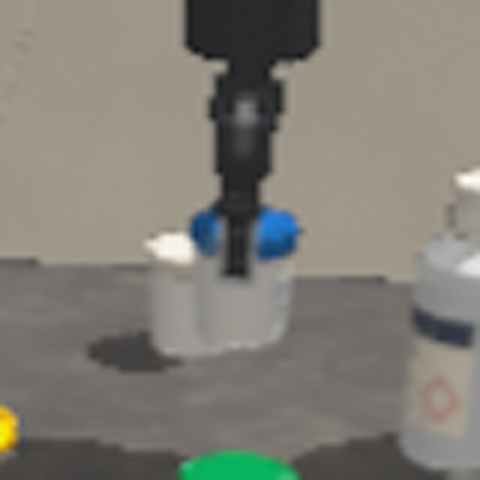

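The cup hangs upright, gripped at the lid's lower edge. The lid centre (246) and the finger (238) differ slightly in x, so I'll measure that while settled.

arm_command(rows="0 0 0 0 0 0 0.05; 0 0 0 0 0 0 0.05; 0 0 0 0 0 0 0.05; 0 0 0 0 0 0 0.05; 0 0 0 0 0 0 0.05")

```text
time_s: 13.98
eef_pos: [608.0, 170.3, 84.0]
orientation: [[1.0, -0.0, -0.0], [-0.0, -1.0, -0.0], [-0.0, 0.0, -1.0]]
wrist_force: [0.2, 0.4, -0.8]
grip_width: 57.9
grasp_force: 64.2
```

```bash
cat >> h.py <<'E'
HS=dict(blue=((98,110,50),(125,255,255)),green=((55,100,40),(90,255,255)),violet=((130,60,60),(160,255,255)),orange=((5,100,100),(22,255,255)),yellow=((22,120,100),(35,255,255)),red=((0,150,60),(6,255,255)))
def sub(im,lo,hi,box):  # mask extents
    h=cv2.cvtColor(im,cv2.COLOR_RGB2HSV);m=cv2.inRange(h,np.array(lo),np.array(hi));M=0*m;l,t,r,b=box;M[t:b,l:r]=m[t:b,l:r]
    ys,xs=np.nonzero(M);return xs,ys
def state():
    s=ctrl.read_state();e=s["eef_pos"];print("real tip",(e+[0,0,33]).round(1),"grip",round(s["grip_width"],1),round(s["grasp_force"]),s["wrist_force"].round(1));return e+[0,0,33]
def scene_x(color,y,z,box,im=None):
    im=viewer.get_image("scene") if im is None else im
    xs,ys=sub(im,*HS[color],box);u=(np.percentile(xs,1)+np.percentile(xs,99))/2;v=w2pix("scene",(500,y,z))[1]
    x0,x1=300,800
    for _ in range(40):
        x=(x0+x1)/2
        if w2pix("scene",(x,y,z))[0]<u: x0=x
        else: x1=x
    print(color,"scene x",round(x,1),"u",u,"ext",xs.min(),xs.max());return x
E
python3 - <<'E'
from h import *
e=state();im=viewer.get_image("scene")
scene_x("blue",e[1],e[2]+25,(265,130,310,165),im)
scene_x("yellow",172.8,9,(215,170,255,190),im)
for r in range(140,158,2): 
    g=im[r,270:300].astype(int);print(r,g.sum(1)//3)
E
```

```text
real tip [608.  170.3 117. ] grip 57.9 64 [ 0.2  0.4 -0.8]
blue scene x 608.4 u 285.5 ext 277 294
yellow scene x 436.7 u 234.245 ext 222 247
140 [150 149 149 149 149 149 149 149 149 148 148 116  38  42  41  41  41  41
  41 108 148 149 150 150 150 150 150 150 149 149]
142 [149 149 149 149 149 149 149 149 149 148 148 116  37  44  45  45  52  53
  40 107 148 148 149 149 149 149 150 150 149 150]
144 [150 149 149 149 148 148 149 149 126  93 103  83  42  43  43  42  43  42
  42  88 122 126 113 124 149 149 149 149 150 150]
146 [150 150 149 149 148 148 125  83  77  79  78  97 106  76  38  39  40  83
 118 120 124 124 121 117 137 156 150 149 150 150]
148 [150 150 149 142 152 172 146  84  64  67  77 105 108  67  51  52  42  89
 123 120 115  98  98 100  83 121 149 150 150 150]
150 [218 227 237 238 239 239 237 201  87  80  87  97  97  68  42  42  51  95
 106  75  77  76  73  71  63 111 149 149 150 149]
152 [154 211 232 234 237 234 237 219 148 133 125 115  98  54  50  52  52  89
  98  80  96 101 114 144 155 149 149 149 149 150]
154 [121 130 134 137 143 148 148 145 139 137 142 135 100  54  41  41  62 106
 140 150 149 146 153 152 140 149 149 149 149 149]
156 [131 137 143 142 134 130 127 130 134 137 142 139 128 122 117 112 114 128
 145 151 148 145 145 139 119 115 115 115 115 115]
```

arm_command(rows="0 0 0 -0.02 0 0 0.05; 0 0 0 -0.038 -0.001 0 0.05; 0 0 0 -0.04 -0.001 0 0.05; 0 0 0 -0.04 0 0 0.05; 0 0 0 -0.024 0 0 0.05")

```text
time_s: 14.45
eef_pos: [441.0, 171.7, 83.2]
orientation: [[1.0, 0.0, -0.005], [0.0, -1.0, -0.001], [-0.005, 0.001, -1.0]]
wrist_force: [-1.0, -0.1, -0.5]
grip_width: 58.0
grasp_force: 64.2
```

arm_command(rows="0 0 0 -0.01 0 0 0.05; 0 0 0 0 0 0.02 0.05; 0 0 0 0 0 0.02 0.05; 0 0 0 0 0 0.015 0.05; 0 0 0 0 0 0 0.05")

```text
time_s: 14.87
eef_pos: [434.5, 171.7, 27.0]
orientation: [[1.0, -0.0, -0.004], [-0.0, -1.0, -0.001], [-0.004, 0.001, -1.0]]
wrist_force: [-0.6, -1.1, 1.2]
grip_width: 57.8
grasp_force: 64.2
```

arm_command(rows="0 0 0 0 0 0 0.05; 0 0 0 0 0 0 0.05; 0 0 0 0 0 0 0.05; 0 0 0 0 0 0 0.05")

```text
time_s: 15.2
eef_pos: [437.4, 172.6, 30.3]
orientation: [[1.0, -0.0, 0.002], [-0.0, -1.0, 0.001], [0.002, -0.001, -1.0]]
wrist_force: [-0.4, 0.0, -0.7]
grip_width: 57.7
grasp_force: 64.2
```

Run:
```python
from h import *
e=state();im=viewer.get_image("scene")
scene_x("blue",e[1],e[2]+25,(210,135,265,176),im)
scene_x("yellow",172.8,9,(215,170,255,190),im)
```

```text
real tip [437.4 172.6  63.3] grip 57.7 64 [-0.4  0.  -0.7]
blue scene x 439.1 u 235.0 ext 227 243
yellow scene x 437.5 u 234.5 ext 222 247
```

arm_command(rows="0 0 0 -0.001 0 0.008 0.05; 0 0 0 0 0 0.006 0.05; 0 0 0 0 0 0 0.05; 0 0 0 0 0 0 0.05; 0 0 0 0 0 0 0.05")

```text
time_s: 15.67
eef_pos: [434.7, 172.2, 14.9]
orientation: [[1.0, 0.0, -0.001], [0.0, -1.0, -0.0], [-0.001, 0.0, -1.0]]
wrist_force: [0.3, 0.1, -0.0]
grip_width: 57.9
grasp_force: 64.2
```

arm_command(rows="0 0 0 0 0 0 0.05; 0 0 0 0 0 0 0.05; 0 0 0 0 0 0 0.05; 0 0 0 0 0 0 0.05")

```text
time_s: 16.0
eef_pos: [435.2, 172.3, 15.3]
orientation: [[1.0, -0.0, 0.0], [-0.0, -1.0, 0.0], [0.0, -0.0, -1.0]]
wrist_force: [0.2, 0.3, -0.7]
grip_width: 58.0
grasp_force: 64.2
```

arm_command(rows="0 0 0 0.0005 0 0.003 0.05; 0 0 0 0 0 0 0.05; 0 0 0 0 0 0 0.05")

```text
time_s: 16.25
eef_pos: [435.3, 172.2, 12.0]
orientation: [[1.0, -0.0, -0.0], [-0.0, -1.0, -0.0], [-0.0, 0.0, -1.0]]
wrist_force: [0.2, -0.3, 0.2]
grip_width: 57.5
grasp_force: 64.2
```

arm_command(rows="0 0 0 0 0 0.001 0.05; 0 0 0 0 0 0 0.05; 0 0 0 0 0 0 0.05")

```text
time_s: 16.5
eef_pos: [435.5, 172.3, 11.1]
orientation: [[1.0, -0.0, -0.0], [-0.0, -1.0, -0.0], [-0.0, 0.0, -1.0]]
wrist_force: [0.0, 0.8, -0.8]
grip_width: 57.9
grasp_force: 64.2
```

arm_command(rows="0 0 0 0 0 0.001 0.05; 0 0 0 0 0 0 0.05; 0 0 0 0 0 0 0.05")

```text
time_s: 16.75
eef_pos: [436.0, 172.3, 11.0]
orientation: [[1.0, 0.0, 0.001], [0.0, -1.0, -0.0], [0.001, 0.0, -1.0]]
wrist_force: [-1.3, -0.5, 4.9]
grip_width: 57.9
grasp_force: 64.7
```

arm_command(rows="0 0 0 0 0 -0.001 0.062; 0 0 0 0 0 0 0.07; 0 0 0 0 0 0 0.085; 0 0 0 0 0 0 0.085; 0 0 0 0 0 0 0.085")

```text
time_s: 17.17
eef_pos: [435.4, 172.2, 11.0]
orientation: [[1.0, -0.0, -0.0], [-0.0, -1.0, -0.0], [-0.0, 0.0, -1.0]]
wrist_force: [-0.3, 0.7, 0.6]
grip_width: 85.3
grasp_force: 0.0
```

arm_command(rows="0 0 0 0 0 -0.02 0.085; 0 0 0 0 0 -0.035 0.085; 0 0 0 0 0 -0.04 0.085; 0 0 0 -0.005 -0.03 0 0.085; 0 0 0 -0.005 -0.04 0 0.085")

```text
time_s: 17.58
eef_pos: [428.6, 242.3, 109.6]
orientation: [[1.0, -0.005, 0.007], [-0.005, -1.0, 0.002], [0.007, -0.002, -1.0]]
wrist_force: [0.6, 0.9, -0.6]
grip_width: 85.2
grasp_force: 0.0
```

arm_command(rows="0 0 0 -0.005 -0.04 0 0.085; 0 0 0 -0.006 -0.04 0 0.085; 0 0 0 0 -0.007 0.02 0.085; 0 0 0 0 0 0.03 0.085; 0 0 0 0 0 0.03 0.085")

```text
time_s: 18.0
eef_pos: [415.4, 331.5, 26.4]
orientation: [[1.0, 0.002, 0.003], [0.002, -1.0, 0.002], [0.003, -0.002, -1.0]]
wrist_force: [-0.0, -0.2, 0.4]
grip_width: 85.0
grasp_force: 0.0
```

arm_command(rows="0 0 0 0 0 0 0.085; 0 0 0 0 0 0 0.085; 0 0 0 0 0 0 0.085; 0 0 0 0 0 0 0.085; 0 0 0 0 0 0 0.085")

```text
time_s: 18.42
eef_pos: [416.3, 330.2, 28.3]
orientation: [[1.0, -0.001, 0.003], [-0.001, -1.0, 0.002], [0.003, -0.002, -1.0]]
wrist_force: [-0.1, 0.9, -0.2]
grip_width: 85.1
grasp_force: 0.0
```

Run:
```python
from h import *
e=state();im=viewer.get_image("scene")
scene_x("blue",172.5,74,(210,140,265,176),im)
scene_x("yellow",172.8,9,(215,170,255,190),im)
scene_x("violet",329.5,15,(215,150,255,170),im)
t=viewer.get_image("top")
xs,ys=sub(t,*HS["blue"],(155,190,210,240));print(len(xs),xs.min(),xs.max(),ys.min(),ys.max(),pix2w("top",xs.mean(),ys.mean(),74).round(1))
```

```text
real tip [416.3 330.2  61.3] grip 85.1 0 [-0.1  0.9 -0.2]
blue scene x 437.5 u 234.5 ext 226 243
yellow scene x 437.5 u 234.5 ext 223 247Traceback (most recent call last):
  File "<stdin>", line 5, in <module>
  File "h.py", line 21, in scene_x
    xs,ys=sub(im,*HS[color],box);u=(np.percentile(xs,1)+np.percentile(xs,99))/2;v=w2pix("scene",(500,y,z))[1]
                                    ~~~~~~~~~~~~~^^^^^^
    return _quantile_unchecked(
        a, q, axis, out, overwrite_input, method, keepdims, weights)
    return _ureduce(a,
                    func=_quantile_ureduce_func,
    ...<5 lines>...
                    overwrite_input=overwrite_input,
                    method=method)
    r = func(a, **kwargs)
    result = _quantile(arr,
                       quantiles=q,
    ...<2 lines>...
                       out=out,
                       weights=wgt)
    previous = arr[previous_indexes]
               ~~~^^^^^^^^^^^^^^^^^^
IndexError: index 0 is out of bounds for axis 0 with size 0
```

arm_command(rows="0 0 0 -0.001 0 0.02 0.085; 0 0 0 0 0.0005 0.02 0.085; 0 0 0 0 0 0.01 0.085; 0 0 0 0 0 0 0.085; 0 0 0 0 0 0 0.085")

```text
time_s: 18.88
eef_pos: [413.5, 328.6, -23.7]
orientation: [[1.0, -0.0, -0.0], [-0.0, -1.0, -0.0], [-0.0, 0.0, -1.0]]
wrist_force: [-0.3, -0.4, 1.1]
grip_width: 85.2
grasp_force: 0.0
```

arm_command(rows="0 0 0 0 0 0 0.085; 0 0 0 0 0 0 0.085; 0 0 0 0 0 0 0.085; 0 0 0 0 0 0 0.085")

```text
time_s: 19.22
eef_pos: [414.2, 329.2, -23.0]
orientation: [[1.0, -0.0, 0.001], [-0.0, -1.0, 0.001], [0.001, -0.001, -1.0]]
wrist_force: [-0.4, -0.6, 0.0]
grip_width: 84.6
grasp_force: 0.0
```

arm_command(rows="0 0 0 0.0005 0 0.005 0.085; 0 0 0 0 0 0.0045 0.085; 0 0 0 0 0 0 0.085; 0 0 0 0 0 0 0.085; 0 0 0 0 0 0 0.085")

```text
time_s: 19.63
eef_pos: [413.8, 328.6, -33.6]
orientation: [[1.0, 0.0, -0.001], [0.0, -1.0, -0.0], [-0.001, 0.0, -1.0]]
wrist_force: [-0.0, 0.4, 0.4]
grip_width: 85.0
grasp_force: 0.0
```

arm_command(rows="0 0 0 0 0 0 0.075; 0 0 0 0 0 0 0.065; 0 0 0 0 0 0 0.055; 0 0 0 0 0 0 0.055; 0 0 0 0 0 0 0.055")

```text
time_s: 20.05
eef_pos: [414.5, 329.0, -32.5]
orientation: [[1.0, 0.0, 0.001], [0.0, -1.0, 0.0], [0.001, -0.0, -1.0]]
wrist_force: [-1.2, -1.6, 5.8]
grip_width: 56.1
grasp_force: 63.1
```

arm_command(rows="0 0 0 0 0 -0.015 0.055; 0 0 0 0 0 -0.035 0.055; 0 0 0 0 0 -0.04 0.055; 0 0 0 0 0 -0.03 0.055; 0 0 0 0 0.01 0 0.055")

```text
time_s: 20.47
eef_pos: [419.7, 323.4, 93.9]
orientation: [[1.0, 0.001, 0.013], [0.001, -1.0, 0.009], [0.013, -0.009, -1.0]]
wrist_force: [1.7, 0.8, -0.1]
grip_width: 56.3
grasp_force: 62.9
```

arm_command(rows="0 0 0 0.006 0.03 0 0.055; 0 0 0 0.006 0.035 0 0.055; 0 0 0 0.006 0.035 0 0.055; 0 0 0 0.0035 0.03 0 0.055; 0 0 0 0 0.016 0 0.055")

```text
time_s: 20.88
eef_pos: [435.2, 169.8, 86.1]
orientation: [[1.0, -0.002, -0.001], [-0.002, -1.0, -0.001], [-0.001, 0.001, -1.0]]
wrist_force: [0.3, 0.9, -0.1]
grip_width: 56.2
grasp_force: 62.9
```

arm_command(rows="0 0 0 0 0 0.01 0.055; 0 0 0 0 0 0.01 0.055; 0 0 0 0 0 0 0.055; 0 0 0 0 0 0 0.055; 0 0 0 0 0 0 0.055")

```text
time_s: 21.3
eef_pos: [435.1, 173.6, 66.1]
orientation: [[1.0, 0.001, -0.001], [0.001, -1.0, -0.0], [-0.001, 0.0, -1.0]]
wrist_force: [-0.0, -0.3, -0.0]
grip_width: 56.0
grasp_force: 62.9
```

arm_command(rows="0 0 0 0 0 0 0.055; 0 0 0 0 0 0 0.055; 0 0 0 0 0 0 0.055; 0 0 0 0 0 0 0.055")

```text
time_s: 21.63
eef_pos: [435.7, 173.1, 66.9]
orientation: [[1.0, 0.0, 0.001], [0.0, -1.0, 0.0], [0.001, -0.0, -1.0]]
wrist_force: [-0.1, 0.8, -0.4]
grip_width: 56.4
grasp_force: 62.9
```

Run:
```python
from h import *
e=state();im=viewer.get_image("scene")
save("scene","g8.png",(195,120,275,200),6)
scene_x("blue",172.5,74,(210,140,265,176),im)
scene_x("yellow",172.8,9,(215,170,255,190),im)
try: scene_x("violet",172.5,90,(215,130,255,170),im)
except Exception: print("no violet")
```

```text
real tip [435.7 173.1  99.9] grip 56.4 63 [-0.1  0.8 -0.4]
blue scene x 437.5 u 234.5 ext 226 243
yellow scene x 438.7 u 234.84 ext 223 247
violet scene x 439.0 u 234.95 ext 229 240
```

View pics/g8.png

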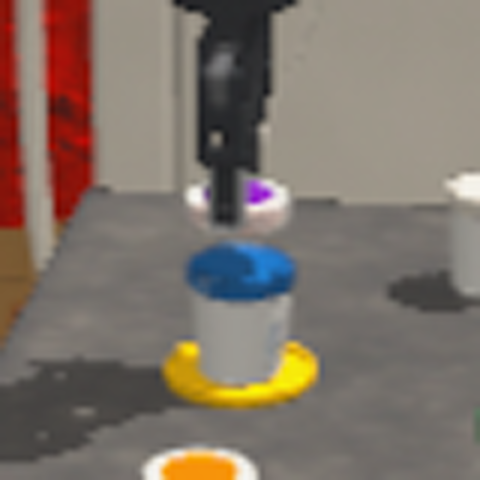

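The dish (239,205) is centred above the blue cup (242,270), which stands in the yellow stand. Lowering.

arm_command(rows="0 0 0 0 0.0007 0.01 0.055; 0 0 0 0 0 0.01 0.055; 0 0 0 0 0 0 0.055; 0 0 0 0 0 0 0.055; 0 0 0 0 0 0 0.055")

```text
time_s: 22.15
eef_pos: [435.1, 171.9, 46.1]
orientation: [[1.0, -0.0, -0.001], [-0.0, -1.0, -0.0], [-0.001, 0.0, -1.0]]
wrist_force: [-0.6, 0.2, 0.6]
grip_width: 56.4
grasp_force: 62.9
```

arm_command(rows="0 0 0 0 0 0 0.055; 0 0 0 0 0 0 0.055; 0 0 0 0 0 0.002 0.055; 0 0 0 0 0 0 0.055; 0 0 0 0 0 0 0.055")

```text
time_s: 22.57
eef_pos: [435.5, 172.1, 44.7]
orientation: [[1.0, -0.0, 0.0], [-0.0, -1.0, 0.0], [0.0, -0.0, -1.0]]
wrist_force: [0.4, 0.2, -0.7]
grip_width: 56.1
grasp_force: 62.9
```

arm_command(rows="0 0 0 0 0 0.001 0.055; 0 0 0 0 0 0 0.055; 0 0 0 0 0 0 0.055")

```text
time_s: 22.82
eef_pos: [435.4, 172.0, 43.6]
orientation: [[1.0, -0.0, -0.0], [-0.0, -1.0, -0.0], [-0.0, 0.0, -1.0]]
wrist_force: [0.2, 0.5, -0.3]
grip_width: 56.0
grasp_force: 62.9
```

arm_command(rows="0 0 0 0 0 0.001 0.055; 0 0 0 0 0 0 0.055; 0 0 0 0 0 0 0.055")

```text
time_s: 23.07
eef_pos: [435.5, 172.0, 42.6]
orientation: [[1.0, -0.0, -0.0], [-0.0, -1.0, -0.0], [-0.0, 0.0, -1.0]]
wrist_force: [-0.2, -0.4, -0.7]
grip_width: 56.3
grasp_force: 62.9
```

arm_command(rows="0 0 0 0 0 0.001 0.055; 0 0 0 0 0 0 0.055; 0 0 0 0 0 0 0.055")

```text
time_s: 23.32
eef_pos: [435.4, 172.0, 41.6]
orientation: [[1.0, -0.0, -0.0], [-0.0, -1.0, -0.0], [-0.0, 0.0, -1.0]]
wrist_force: [-0.6, 1.4, -0.3]
grip_width: 56.6
grasp_force: 62.9
```

arm_command(rows="0 0 0 0 0 0.001 0.055; 0 0 0 0 0 0 0.055; 0 0 0 0 0 0 0.055")

```text
time_s: 23.57
eef_pos: [435.5, 172.0, 40.6]
orientation: [[1.0, -0.0, -0.0], [-0.0, -1.0, -0.0], [-0.0, 0.0, -1.0]]
wrist_force: [0.1, 0.2, -0.7]
grip_width: 55.9
grasp_force: 62.9
```

arm_command(rows="0 0 0 0 0 0.001 0.055; 0 0 0 0 0 0 0.055; 0 0 0 0 0 0 0.055")

```text
time_s: 23.82
eef_pos: [435.8, 172.3, 40.5]
orientation: [[1.0, -0.0, 0.0], [-0.0, -1.0, 0.0], [0.0, -0.0, -1.0]]
wrist_force: [-2.0, 0.0, 5.6]
grip_width: 56.2
grasp_force: 63.6
```

arm_command(rows="0 0 0 0 0 0.001 0.055; 0 0 0 0 0 0 0.055; 0 0 0 0 0 0 0.055")

```text
time_s: 24.07
eef_pos: [436.1, 172.3, 40.5]
orientation: [[1.0, 0.0, 0.0], [0.0, -1.0, 0.0], [0.0, -0.0, -1.0]]
wrist_force: [-3.9, -0.9, 12.4]
grip_width: 56.1
grasp_force: 64.4
```

arm_command(rows="0 0 0 -0.0005 0 -0.002 0.055; 0 0 0 0 0 0 0.062; 0 0 0 0 0 0 0.07; 0 0 0 0 0 0 0.085; 0 0 0 0 0 0 0.085")

```text
time_s: 24.48
eef_pos: [434.7, 171.9, 40.3]
orientation: [[1.0, -0.0, -0.001], [-0.0, -1.0, -0.0], [-0.001, 0.0, -1.0]]
wrist_force: [-0.1, 0.7, -1.1]
grip_width: 84.7
grasp_force: 0.0
```

arm_command(rows="0 0 0 0 0 -0.02 0.085; 0 0 0 0 0 -0.035 0.085; 0 0 0 0 0 -0.02 0.085; 0 0 0 0.02 -0.024 0 0.085; 0 0 0 0.024 -0.028 0 0.085")

```text
time_s: 24.9
eef_pos: [479.5, 223.8, 117.4]
orientation: [[1.0, -0.002, 0.002], [-0.002, -1.0, 0.0], [0.002, -0.0, -1.0]]
wrist_force: [0.8, -0.8, 0.1]
grip_width: 85.2
grasp_force: 0.0
```

arm_command(rows="0 0 0 0.024 -0.028 0 0.085; 0 0 0 0.024 -0.028 0 0.085; 0 0 0 0.024 -0.028 0 0.085; 0 0 0 0.02 -0.024 0 0.085; 0 0 0 0.0055 -0.006 0 0.085")

```text
time_s: 25.32
eef_pos: [579.5, 341.9, 115.4]
orientation: [[1.0, 0.001, 0.003], [0.001, -1.0, 0.003], [0.003, -0.003, -1.0]]
wrist_force: [0.1, -1.1, -0.3]
grip_width: 85.1
grasp_force: 0.0
```

arm_command(rows="0 0 0 0 0 0 0.085; 0 0 0 0 0 0 0.085; 0 0 0 0 0 0 0.085; 0 0 0 0 0 0 0.085; 0 0 0 0 0 0 0.085")

```text
time_s: 25.73
eef_pos: [575.7, 336.9, 115.7]
orientation: [[1.0, -0.001, -0.001], [-0.001, -1.0, -0.0], [-0.001, 0.0, -1.0]]
wrist_force: [0.0, -0.0, 0.8]
grip_width: 84.7
grasp_force: 0.0
```

Run:
```python
from h import *
e=state();im=viewer.get_image("scene");save("scene","g9.png",(210,110,310,190),7)
scene_x("blue",172.5,74,(210,140,265,176),im)
scene_x("violet",172.5,89,(215,130,255,170),im)
h=HS;h["white"]=((0,0,195),(180,50,255));scene_x("white",338,68,(265,140,290,160),im)
t=viewer.get_image("top")
for c,b,z in(("violet",(155,190,210,240),89),("white",(95,135,140,175),68)):
    xs,ys=sub(t,*h[c],b);print(c,len(xs),pix2w("top",xs.mean(),ys.mean(),z).round(1) if len(xs) else 0)
```

```text
real tip [575.7 336.9 148.7] grip 84.7 0 [ 0.  -0.   0.8]
blue scene x 438.4 u 234.76 ext 226 243
violet scene x 435.7 u 234.0 ext 229 239
white scene x 578.5 u 277.5 ext 270 285
violet 199 [435.6 171.6  89. ]
white 392 [574.7 338.8  68. ]
```

View pics/g9.png

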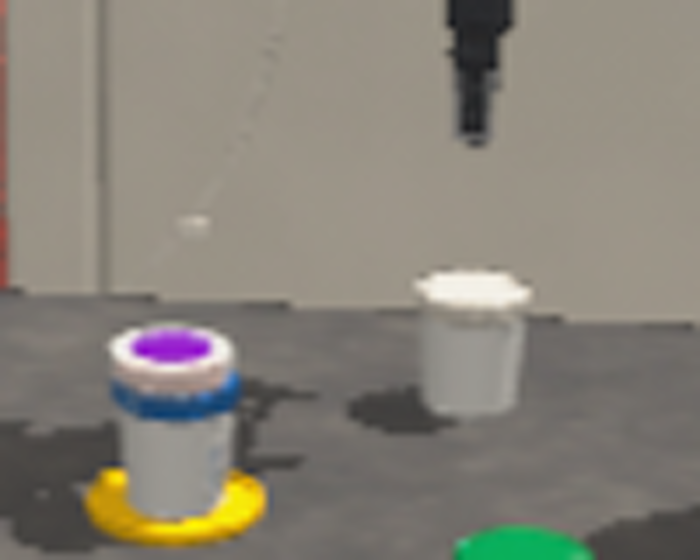

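Picture: the violet dish (172,350) sits flat on the blue cup (175,395), within about 2 mm, and the white cup is at (473,290). Descending on the white cup.

arm_command(rows="0 0 0 0.0005 -0.001 0.03 0.085; 0 0 0 0 0 0.035 0.085; 0 0 0 0 0 0 0.085; 0 0 0 0 0 0 0.085; 0 0 0 0 0 0 0.085")

```text
time_s: 26.3
eef_pos: [577.6, 339.3, 51.8]
orientation: [[1.0, -0.0, 0.001], [-0.0, -1.0, 0.0], [0.001, -0.0, -1.0]]
wrist_force: [0.6, -0.4, 0.6]
grip_width: 84.6
grasp_force: 0.0
```

arm_command(rows="0 0 0 0 0 0.015 0.085; 0 0 0 0 0 0.015 0.085; 0 0 0 0 0 0.014 0.085; 0 0 0 0 0 0 0.085; 0 0 0 0 0 0 0.085")

```text
time_s: 26.72
eef_pos: [575.3, 338.2, 4.6]
orientation: [[1.0, -0.0, -0.004], [-0.0, -1.0, -0.002], [-0.004, 0.002, -1.0]]
wrist_force: [-0.1, 0.3, -0.4]
grip_width: 85.3
grasp_force: 0.0
```

arm_command(rows="0 0 0 0 0 0 0.085; 0 0 0 0 0 0 0.085; 0 0 0 0 0 0 0.085; 0 0 0 0 0 0 0.085; 0 0 0 0 0 0 0.085")

```text
time_s: 27.13
eef_pos: [577.4, 339.3, 7.3]
orientation: [[1.0, -0.0, 0.001], [-0.0, -1.0, 0.0], [0.001, -0.0, -1.0]]
wrist_force: [-0.1, -0.1, -0.8]
grip_width: 85.2
grasp_force: 0.0
```

arm_command(rows="0 0 0 0 0 0.002 0.085; 0 0 0 0 0 0 0.085; 0 0 0 0 0 0 0.085; 0 0 0 0 0 0 0.075; 0 0 0 0 0 0 0.065")

```text
time_s: 27.55
eef_pos: [577.0, 339.0, 4.6]
orientation: [[1.0, -0.0, -0.0], [-0.0, -1.0, -0.0], [-0.0, 0.0, -1.0]]
wrist_force: [0.2, 0.1, -0.2]
grip_width: 65.7
grasp_force: 0.0
```

arm_command(rows="0 0 0 0 0 0 0.055; 0 0 0 0 0 0 0.05; 0 0 0 0 0 0 0.05; 0 0 0 0 0 0 0.05; 0 0 0 0 0 0 0.05")

```text
time_s: 27.97
eef_pos: [577.8, 339.5, 5.4]
orientation: [[1.0, -0.0, 0.002], [-0.0, -1.0, 0.001], [0.002, -0.001, -1.0]]
wrist_force: [1.2, 0.3, 4.1]
grip_width: 58.3
grasp_force: 64.5
```

arm_command(rows="0 0 0 0 0 -0.01 0.05; 0 0 0 0 0 -0.03 0.05; 0 0 0 0 0 -0.035 0.05; 0 0 0 0 0 -0.035 0.05; 0 0 0 0 0 -0.02 0.05")

```text
time_s: 28.38
eef_pos: [578.3, 339.7, 138.8]
orientation: [[1.0, -0.0, 0.004], [-0.0, -1.0, 0.002], [0.004, -0.002, -1.0]]
wrist_force: [1.3, 0.5, 0.5]
grip_width: 58.4
grasp_force: 64.5
```

arm_command(rows="0 0 0 -0.022 0.026 0 0.05; 0 0 0 -0.024 0.028 0 0.05; 0 0 0 -0.024 0.028 0 0.05; 0 0 0 -0.024 0.028 0 0.05; 0 0 0 -0.024 0.028 0 0.05")

```text
time_s: 28.8
eef_pos: [456.7, 199.6, 134.2]
orientation: [[1.0, 0.0, -0.002], [0.0, -1.0, -0.001], [-0.002, 0.001, -1.0]]
wrist_force: [1.4, 0.2, -0.4]
grip_width: 58.8
grasp_force: 64.5
```

arm_command(rows="0 0 0 -0.018 0.02 0 0.05; 0 0 0 -0.005 0.009 0 0.05; 0 0 0 0 0 0 0.05; 0 0 0 0 0 0 0.05; 0 0 0 0 0 0 0.05")

```text
time_s: 29.22
eef_pos: [437.7, 173.0, 135.3]
orientation: [[1.0, -0.0, 0.002], [-0.0, -1.0, 0.001], [0.002, -0.001, -1.0]]
wrist_force: [0.3, -1.3, -0.4]
grip_width: 58.7
grasp_force: 64.5
```

arm_command(rows="0 0 0 0 0 0 0.05; 0 0 0 0 0 0 0.05; 0 0 0 0 0 0 0.05; 0 0 0 0 0 0 0.05; 0 0 0 0 0 0 0.05")

```text
time_s: 29.63
eef_pos: [436.1, 172.3, 134.5]
orientation: [[1.0, 0.0, -0.0], [0.0, -1.0, -0.0], [-0.0, 0.0, -1.0]]
wrist_force: [0.0, -0.5, -0.9]
grip_width: 58.6
grasp_force: 64.5
```

Run:
```python
from h import *
e=state();im=viewer.get_image("scene");save("scene","g10.png",(195,100,275,190),6)
scene_x("violet",172.5,89,(215,130,255,170),im)
h=HS;h["white"]=((0,0,195),(180,50,255));scene_x("white",172,e[2]+30,(215,100,265,140),im)
```

```text
real tip [436.1 172.3 167.5] grip 58.6 65 [ 0.  -0.5 -0.9]
violet scene x 435.7 u 234.0 ext 229 239
white scene x 453.9 u 239.5 ext 236 243
```

View pics/g10.png

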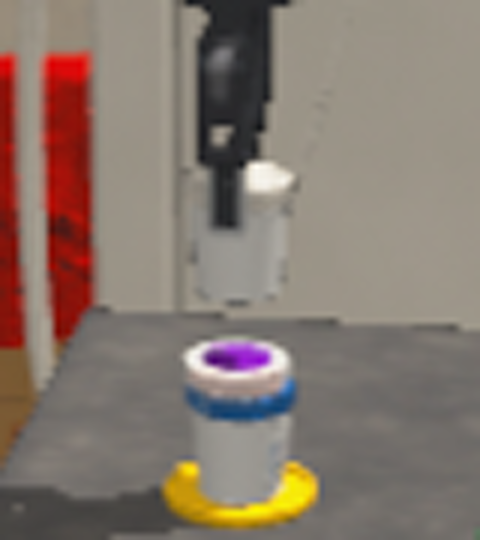

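The white cup (241,180) hangs upright over the dish (238,360) and the blue cup (241,398). Lowering.

arm_command(rows="0 0 0 -0.0005 0 0.015 0.05; 0 0 0 0 0 0.014 0.05; 0 0 0 0 0 0.008 0.05; 0 0 0 0 0 0 0.05; 0 0 0 0 0 0 0.05")

```text
time_s: 30.15
eef_pos: [435.1, 171.9, 97.3]
orientation: [[1.0, -0.0, -0.001], [-0.0, -1.0, -0.0], [-0.001, 0.0, -1.0]]
wrist_force: [0.4, -0.7, 0.1]
grip_width: 58.6
grasp_force: 64.5
```

arm_command(rows="0 0 0 0 0 0 0.05; 0 0 0 0 0 0 0.05; 0 0 0 0 0 0 0.05; 0 0 0 0 0 0 0.05; 0 0 0 0 0 0 0.05")

```text
time_s: 30.57
eef_pos: [435.8, 172.1, 98.1]
orientation: [[1.0, -0.0, 0.001], [-0.0, -1.0, 0.0], [0.001, -0.0, -1.0]]
wrist_force: [-1.3, -0.5, 0.5]
grip_width: 58.2
grasp_force: 64.5
```

arm_command(rows="0 0 0 0 0 0.002 0.05; 0 0 0 0 0 0 0.05; 0 0 0 0 0 0 0.05")

```text
time_s: 30.82
eef_pos: [435.3, 172.0, 95.5]
orientation: [[1.0, -0.0, -0.0], [-0.0, -1.0, -0.0], [-0.0, 0.0, -1.0]]
wrist_force: [-0.6, -0.7, -0.3]
grip_width: 58.5
grasp_force: 64.5
```

arm_command(rows="0 0 0 0 0 0.001 0.05; 0 0 0 0 0 0 0.05; 0 0 0 0 0 0 0.05")

```text
time_s: 31.07
eef_pos: [435.4, 172.0, 94.6]
orientation: [[1.0, -0.0, -0.0], [-0.0, -1.0, -0.0], [-0.0, 0.0, -1.0]]
wrist_force: [0.0, 0.1, -1.0]
grip_width: 58.9
grasp_force: 64.5
```

arm_command(rows="0 0 0 0 0 0.001 0.05; 0 0 0 0 0 0 0.05; 0 0 0 0 0 0 0.05")

```text
time_s: 31.32
eef_pos: [435.7, 172.1, 93.8]
orientation: [[1.0, 0.0, 0.0], [0.0, -1.0, 0.0], [0.0, -0.0, -1.0]]
wrist_force: [-0.2, -0.5, -0.2]
grip_width: 58.4
grasp_force: 64.6
```

arm_command(rows="0 0 0 0 0 0.0005 0.05; 0 0 0 0 0 0 0.05; 0 0 0 0 0 0 0.05")

```text
time_s: 31.57
eef_pos: [436.0, 172.1, 93.8]
orientation: [[1.0, 0.0, 0.001], [0.0, -1.0, 0.0], [0.001, -0.0, -1.0]]
wrist_force: [-0.2, -0.9, 5.2]
grip_width: 58.5
grasp_force: 65.0
```

arm_command(rows="0 0 0 -0.0003 0 -0.001 0.05; 0 0 0 0 0 0 0.062; 0 0 0 0 0 0 0.07; 0 0 0 0 0 0 0.085; 0 0 0 0 0 0 0.085")

```text
time_s: 31.98
eef_pos: [434.9, 172.0, 93.9]
orientation: [[1.0, -0.0, -0.0], [-0.0, -1.0, -0.0], [-0.0, 0.0, -1.0]]
wrist_force: [-0.4, -0.2, -0.5]
grip_width: 85.0
grasp_force: 0.0
```

arm_command(rows="0 0 0 0 0 -0.02 0.085; 0 0 0 0 0 -0.035 0.085; 0 0 0 0 0 0 0.085; 0 0 0 0.024 0.023 0 0.085; 0 0 0 0.029 0.028 0 0.085")

```text
time_s: 32.4
eef_pos: [487.9, 122.2, 149.8]
orientation: [[1.0, 0.004, 0.001], [0.004, -1.0, 0.001], [0.001, -0.001, -1.0]]
wrist_force: [1.2, 0.1, 0.1]
grip_width: 84.8
grasp_force: 0.0
```

arm_command(rows="0 0 0 0.029 0.028 0 0.085; 0 0 0 0.029 0.028 0 0.085; 0 0 0 0.029 0.028 0 0.085; 0 0 0 0.025 0.024 0.01 0.085; 0 0 0 0.01 0.01 0.03 0.085")

```text
time_s: 32.82
eef_pos: [619.1, -1.0, 114.2]
orientation: [[1.0, -0.003, 0.015], [-0.003, -1.0, -0.002], [0.015, 0.002, -1.0]]
wrist_force: [0.4, -0.4, 0.7]
grip_width: 84.9
grasp_force: 0.0
```

arm_command(rows="0 0 0 0 0 0.03 0.085; 0 0 0 0 0 0 0.085; 0 0 0 0 0 0 0.085; 0 0 0 0 0 0 0.085; 0 0 0 0 0 0 0.085")

```text
time_s: 33.23
eef_pos: [611.7, 3.5, 81.4]
orientation: [[1.0, 0.001, 0.004], [0.001, -1.0, -0.0], [0.004, 0.0, -1.0]]
wrist_force: [0.0, 0.1, 0.2]
grip_width: 84.8
grasp_force: 0.0
```

Run:
```python
from h import *
e=state();im=viewer.get_image("scene");t=viewer.get_image("top")
a=im[110:200,190:310,::-1];b=t[180:270,130:250,::-1]
cv2.imwrite("pics/g11.png",cv2.resize(np.vstack([a,b]),None,fx=3.3,fy=3.3,interpolation=cv2.INTER_CUBIC))
HS["white"]=((0,0,195),(180,50,255))
xs,ys=sub(t,*HS["white"],(155,190,210,240));print(len(xs),np.unique(xs)[[0,-1]],pix2w("top",xs.mean(),ys.mean(),157).round(1))
scene_x("white",172,157,(210,125,265,150),im);scene_x("green",2.8,68,(265,170,305,200),im)
```

```text
real tip [611.7   3.5 114.4] grip 84.8 0 [0.  0.1 0.2]
344 [159 177] [437.2 180.9 157. ]
white scene x 435.7 u 234.0 ext 225 243
green scene x 613.0 u 284.5 ext 275 294
```

View pics/g11.png

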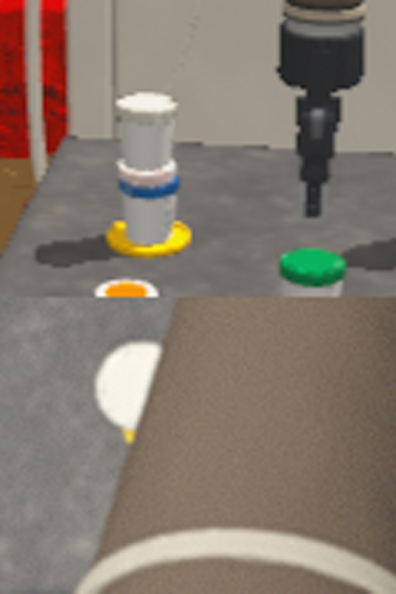

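The yellow stack stands straight (white at (147,105), dish at (147,170), blue at (148,185), stand at (150,237)). Taking the green cup now.

arm_command(rows="0 0 0 0 0 0.02 0.085; 0 0 0 0 0 0.02 0.085; 0 0 0 0 0 0.02 0.085; 0 0 0 0 0 0.016 0.085; 0 0 0 0 0 0 0.085")

```text
time_s: 33.75
eef_pos: [607.6, 3.6, 1.1]
orientation: [[1.0, 0.001, -0.005], [0.001, -1.0, 0.0], [-0.005, -0.0, -1.0]]
wrist_force: [-0.6, -0.2, 0.5]
grip_width: 85.2
grasp_force: 0.0
```

arm_command(rows="0 0 0 0 0 0 0.085; 0 0 0 0 0 0 0.085; 0 0 0 0 0 0 0.085; 0 0 0 0 0 0 0.085; 0 0 0 0 0 0 0.085")

```text
time_s: 34.17
eef_pos: [611.3, 3.0, 4.6]
orientation: [[1.0, -0.0, 0.002], [-0.0, -1.0, -0.0], [0.002, 0.0, -1.0]]
wrist_force: [0.1, -0.3, 1.2]
grip_width: 84.8
grasp_force: 0.0
```

arm_command(rows="0 0 0 0 0 0 0.085; 0 0 0 0 0 0 0.085; 0 0 0 0 0 0 0.085")

```text
time_s: 34.42
eef_pos: [610.3, 3.0, 3.3]
orientation: [[1.0, -0.0, 0.0], [-0.0, -1.0, 0.0], [0.0, -0.0, -1.0]]
wrist_force: [0.1, -0.4, 0.1]
grip_width: 85.5
grasp_force: 0.0
```

arm_command(rows="0 0 0 0.0005 0 -0.0015 0.085; 0 0 0 0 0 0 0.085; 0 0 0 0 0 0 0.075; 0 0 0 0 0 0 0.065; 0 0 0 0 0 0 0.055")

```text
time_s: 34.83
eef_pos: [611.4, 2.9, 5.6]
orientation: [[1.0, 0.0, 0.001], [0.0, -1.0, -0.0], [0.001, 0.0, -1.0]]
wrist_force: [0.3, 0.3, 0.2]
grip_width: 58.5
grasp_force: 64.2
```

arm_command(rows="0 0 0 0 0 0 0.05; 0 0 0 0 0 0 0.05; 0 0 0 0 0 0 0.05; 0 0 0 0 0 0 0.05")

```text
time_s: 35.17
eef_pos: [611.8, 2.9, 5.5]
orientation: [[1.0, 0.0, 0.002], [0.0, -1.0, -0.0], [0.002, 0.0, -1.0]]
wrist_force: [0.8, 0.8, 4.9]
grip_width: 58.5
grasp_force: 64.4
```

arm_command(rows="0 0 0 0 0 -0.01 0.05; 0 0 0 0 0 -0.03 0.05; 0 0 0 0 0 -0.03 0.05; 0 0 0 0 0 -0.015 0.05; 0 0 0 -0.015 0.015 0 0.05")

```text
time_s: 35.58
eef_pos: [601.4, -10.4, 94.9]
orientation: [[1.0, 0.002, 0.011], [0.002, -1.0, 0.001], [0.011, -0.001, -1.0]]
wrist_force: [0.7, 0.1, 0.4]
grip_width: 58.5
grasp_force: 64.4
```

arm_command(rows="0 0 0 -0.025 0.029 0 0.05; 0 0 0 -0.025 0.029 0 0.05; 0 0 0 -0.025 0.029 0 0.05; 0 0 0 -0.025 0.029 0 0.05; 0 0 0 -0.025 0.029 0 0.05")

```text
time_s: 36.0
eef_pos: [468.3, -157.3, 89.2]
orientation: [[1.0, 0.001, -0.002], [0.001, -1.0, 0.001], [-0.002, -0.001, -1.0]]
wrist_force: [-0.6, 0.0, -1.0]
grip_width: 58.0
grasp_force: 64.4
```

arm_command(rows="0 0 0 -0.0155 0.017 0 0.05; 0 0 0 0 0 0.02 0.05; 0 0 0 0 0 0.02 0.05; 0 0 0 0 0 0.015 0.05; 0 0 0 0 0 0 0.05")

```text
time_s: 36.42
eef_pos: [451.0, -172.2, 31.5]
orientation: [[1.0, -0.001, -0.008], [-0.001, -1.0, 0.004], [-0.008, -0.004, -1.0]]
wrist_force: [-0.8, 0.9, -0.7]
grip_width: 58.5
grasp_force: 64.4
```

arm_command(rows="0 0 0 0 0 0 0.05; 0 0 0 0 0 0 0.05; 0 0 0 0 0 0 0.05; 0 0 0 0 0 0 0.05; 0 0 0 0 0 0 0.05")

```text
time_s: 36.83
eef_pos: [456.0, -174.2, 35.6]
orientation: [[1.0, 0.0, 0.002], [0.0, -1.0, -0.001], [0.002, 0.001, -1.0]]
wrist_force: [-1.3, -0.4, -0.0]
grip_width: 58.4
grasp_force: 64.4
```

Run:
```python
from h import *
e=state();im=viewer.get_image("scene")
scene_x("green",e[1],e[2]+25,(195,180,270,225),im)
scene_x("red",-173.9,9,(195,215,260,260),im)
scene_x("orange",18.5,15,(215,185,245,205),im)
```

```text
real tip [ 456.  -174.2   68.6] grip 58.4 64 [-1.3 -0.4 -0. ]
green scene x 458.3 u 225.5 ext 215 236
red scene x 459.0 u 226.0 ext 210 241
orange scene x 463.2 u 236.26 ext 230 243
```

arm_command(rows="0 0 0 0.0005 0 0.01 0.05; 0 0 0 0 0 0.01 0.05; 0 0 0 0 0 0 0.05; 0 0 0 0 0 0 0.05; 0 0 0 0 0 0 0.05")

```text
time_s: 37.3
eef_pos: [455.2, -173.7, 14.1]
orientation: [[1.0, -0.0, -0.001], [-0.0, -1.0, 0.001], [-0.001, -0.001, -1.0]]
wrist_force: [0.5, -0.6, 0.0]
grip_width: 58.3
grasp_force: 64.4
```

arm_command(rows="0 0 0 0 0 0 0.05; 0 0 0 0 0 0 0.05; 0 0 0 0 0 0 0.05; 0 0 0 0 0 0 0.05; 0 0 0 0 0 0 0.05")

```text
time_s: 37.72
eef_pos: [455.9, -174.0, 14.9]
orientation: [[1.0, -0.0, 0.0], [-0.0, -1.0, -0.0], [0.0, 0.0, -1.0]]
wrist_force: [0.4, -0.3, -0.3]
grip_width: 58.4
grasp_force: 64.4
```

arm_command(rows="0 0 0 0 0 0.002 0.05; 0 0 0 0 0 0 0.05; 0 0 0 0 0 0 0.05")

```text
time_s: 37.97
eef_pos: [455.5, -173.9, 12.5]
orientation: [[1.0, -0.0, -0.0], [-0.0, -1.0, 0.0], [-0.0, -0.0, -1.0]]
wrist_force: [0.5, 0.7, 0.1]
grip_width: 58.5
grasp_force: 64.4
```

arm_command(rows="0 0 0 0 0 0.001 0.05; 0 0 0 0 0 0 0.05; 0 0 0 0 0 0 0.05")

```text
time_s: 38.22
eef_pos: [455.7, -173.9, 11.6]
orientation: [[1.0, -0.0, -0.0], [-0.0, -1.0, 0.0], [-0.0, -0.0, -1.0]]
wrist_force: [0.1, -0.6, 0.7]
grip_width: 58.3
grasp_force: 64.5
```

arm_command(rows="0 0 0 0 0 0.0008 0.05; 0 0 0 0 0 0 0.05; 0 0 0 0 0 0 0.05")

```text
time_s: 38.47
eef_pos: [456.0, -174.0, 11.5]
orientation: [[1.0, -0.0, 0.0], [-0.0, -1.0, 0.0], [0.0, -0.0, -1.0]]
wrist_force: [-1.3, 0.7, 5.8]
grip_width: 58.3
grasp_force: 64.9
```

arm_command(rows="0 0 0 0 0 -0.001 0.05; 0 0 0 0 0 0 0.062; 0 0 0 0 0 0 0.07; 0 0 0 0 0 0 0.085; 0 0 0 0 0 0 0.085")

```text
time_s: 38.88
eef_pos: [455.6, -173.9, 11.7]
orientation: [[1.0, -0.0, -0.0], [-0.0, -1.0, 0.0], [-0.0, -0.0, -1.0]]
wrist_force: [0.3, -0.6, 1.0]
grip_width: 84.6
grasp_force: 0.0
```

arm_command(rows="0 0 0 0 0 -0.02 0.085; 0 0 0 0 0 -0.035 0.085; 0 0 0 0 0 -0.035 0.085; 0 0 0 -0.003 -0.03 0 0.085; 0 0 0 -0.004 -0.04 0 0.085")

```text
time_s: 39.3
eef_pos: [452.7, -106.4, 105.4]
orientation: [[1.0, -0.004, 0.009], [-0.004, -1.0, -0.004], [0.009, 0.004, -1.0]]
wrist_force: [1.8, 1.1, -0.7]
grip_width: 85.0
grasp_force: 0.0
```

arm_command(rows="0 0 0 -0.004 -0.04 0 0.085; 0 0 0 -0.004 -0.04 0 0.085; 0 0 0 -0.004 -0.03 0 0.085; 0 0 0 0 -0.012 0.03 0.085; 0 0 0 0 0 0.04 0.085")

```text
time_s: 39.72
eef_pos: [441.4, 20.5, 34.7]
orientation: [[1.0, 0.004, 0.011], [0.004, -1.0, 0.0], [0.011, -0.0, -1.0]]
wrist_force: [0.8, -0.5, -0.8]
grip_width: 85.1
grasp_force: 0.0
```

arm_command(rows="0 0 0 0 0 0 0.085; 0 0 0 0 0 0 0.085; 0 0 0 0 0 0 0.085; 0 0 0 0 0 0 0.085; 0 0 0 0 0 0 0.085")

```text
time_s: 40.13
eef_pos: [439.2, 17.4, 34.3]
orientation: [[1.0, -0.001, 0.005], [-0.001, -1.0, -0.0], [0.005, 0.0, -1.0]]
wrist_force: [0.0, 0.5, -0.6]
grip_width: 85.1
grasp_force: 0.0
```

arm_command(rows="0 0 0 0 0 0 0.085; 0 0 0 0 0 0 0.085; 0 0 0 0 0 0 0.085")

```text
time_s: 40.38
eef_pos: [437.5, 17.8, 32.8]
orientation: [[1.0, -0.001, 0.002], [-0.001, -1.0, -0.0], [0.002, 0.0, -1.0]]
wrist_force: [-0.3, -0.1, 0.3]
grip_width: 85.0
grasp_force: 0.0
```

Run:
```python
from h import *
e=state();im=viewer.get_image("scene");t=viewer.get_image("top")
scene_x("green",-174,74,(195,180,270,225),im);scene_x("red",-173.9,9,(195,222,260,260),im)
m=scene_x("orange",18.5,15,(210,190,236,206),im)
for c,b,z in(("green",(290,180,335,230),74),("red",(290,180,340,235),9)):
    xs,ys=sub(t,*HS[c],b);print(c,len(xs),xs.min(),xs.max(),ys.min(),ys.max(),pix2w("top",xs.mean(),ys.mean(),z).round(1))
```

```text
real tip [437.5  17.8  65.8] grip 85.0 0 [-0.3 -0.1  0.3]
green scene x 458.1 u 225.5 ext 215 236
red scene x 458.1 u 225.65 ext 210 241
orange scene x 435.9 u 227.68 ext 222 234
green 426 305 328 192 214 [ 456.9 -173.4   74. ]
red 280 297 328 193 223 [ 443.7 -162.     9. ]
```

arm_command(rows="0 0 0 -0.0008 -0.0005 0.02 0.085; 0 0 0 0 0 0.02 0.085; 0 0 0 0 0 0.015 0.085; 0 0 0 0 0 0 0.085; 0 0 0 0 0 0 0.085")

```text
time_s: 40.9
eef_pos: [434.8, 18.6, -23.7]
orientation: [[1.0, -0.0, -0.002], [-0.0, -1.0, 0.0], [-0.002, -0.0, -1.0]]
wrist_force: [-0.1, 0.6, -0.1]
grip_width: 84.7
grasp_force: 0.0
```

arm_command(rows="0 0 0 0 0 0 0.085; 0 0 0 0 0 0 0.085; 0 0 0 0 0 0 0.085; 0 0 0 0 0 0 0.085; 0 0 0 0 0 0 0.085")

```text
time_s: 41.32
eef_pos: [436.5, 18.5, -22.5]
orientation: [[1.0, 0.0, 0.001], [0.0, -1.0, -0.0], [0.001, 0.0, -1.0]]
wrist_force: [-0.1, -0.3, -0.5]
grip_width: 85.3
grasp_force: 0.0
```

arm_command(rows="0 0 0 0 0 0 0.085; 0 0 0 0 0 0 0.085; 0 0 0 0 0 0 0.085")

```text
time_s: 41.57
eef_pos: [435.9, 18.6, -23.0]
orientation: [[1.0, -0.0, 0.0], [-0.0, -1.0, 0.0], [0.0, -0.0, -1.0]]
wrist_force: [0.7, -0.1, -0.3]
grip_width: 85.7
grasp_force: 0.0
```

arm_command(rows="0 0 0 0 0 0.005 0.085; 0 0 0 0 0 0.004 0.085; 0 0 0 0 0 0 0.085; 0 0 0 0 0 0 0.085; 0 0 0 0 0 0 0.085")

```text
time_s: 41.98
eef_pos: [435.7, 18.6, -32.4]
orientation: [[1.0, -0.0, -0.001], [-0.0, -1.0, 0.0], [-0.001, -0.0, -1.0]]
wrist_force: [0.5, -0.5, 0.7]
grip_width: 85.2
grasp_force: 0.0
```

arm_command(rows="0 0 0 0 0 0 0.075; 0 0 0 0 0 0 0.065; 0 0 0 0 0 0 0.055; 0 0 0 0 0 0 0.055; 0 0 0 0 0 0 0.055")

```text
time_s: 42.4
eef_pos: [436.2, 18.6, -31.4]
orientation: [[1.0, -0.0, 0.0], [-0.0, -1.0, 0.0], [0.0, -0.0, -1.0]]
wrist_force: [-1.0, -0.5, 6.2]
grip_width: 56.0
grasp_force: 62.5
```

arm_command(rows="0 0 0 0 0 -0.015 0.055; 0 0 0 0 0 -0.035 0.055; 0 0 0 0 0 -0.035 0.055; 0 0 0 0 0 -0.025 0.055; 0 0 0 0.001 0.015 0 0.055")

```text
time_s: 42.82
eef_pos: [441.8, 4.4, 83.3]
orientation: [[1.0, 0.002, 0.011], [0.002, -1.0, -0.0], [0.011, 0.0, -1.0]]
wrist_force: [1.5, 0.2, -0.0]
grip_width: 56.2
grasp_force: 63.5
```

arm_command(rows="0 0 0 0.004 0.038 0 0.055; 0 0 0 0.004 0.038 0 0.055; 0 0 0 0.004 0.038 0 0.055; 0 0 0 0.004 0.038 0 0.055; 0 0 0 0.0033 0.0255 0 0.055")

```text
time_s: 43.23
eef_pos: [456.7, -177.2, 78.4]
orientation: [[1.0, -0.001, 0.002], [-0.001, -1.0, -0.002], [0.002, 0.002, -1.0]]
wrist_force: [0.1, 0.3, -0.1]
grip_width: 55.7
grasp_force: 63.5
```

arm_command(rows="0 0 0 0 0 0 0.055; 0 0 0 0 0 0 0.055; 0 0 0 0 0 0 0.055; 0 0 0 0 0 0 0.055; 0 0 0 0 0 0 0.055")

```text
time_s: 43.65
eef_pos: [455.7, -172.5, 77.6]
orientation: [[1.0, 0.002, -0.001], [0.002, -1.0, 0.001], [-0.001, -0.001, -1.0]]
wrist_force: [0.5, 0.6, -0.1]
grip_width: 56.3
grasp_force: 63.5
```

arm_command(rows="0 0 0 0 0 0 0.055; 0 0 0 0 0 0 0.055; 0 0 0 0 0 0 0.055; 0 0 0 0 0 0 0.055; 0 0 0 0 0 0 0.055")

```text
time_s: 44.07
eef_pos: [456.3, -173.8, 77.9]
orientation: [[1.0, 0.0, 0.0], [0.0, -1.0, -0.0], [0.0, 0.0, -1.0]]
wrist_force: [-0.8, 0.4, -0.2]
grip_width: 56.0
grasp_force: 63.5
```

Run:
```python
from h import *
e=state();im=viewer.get_image("scene")
scene_x("green",-174,74,(195,180,270,225),im)
try: scene_x("orange",e[1],e[2]+10,(200,160,260,210),im)
except Exception: print("none")
```

```text
real tip [ 456.3 -173.8  110.9] grip 56.0 64 [-0.8  0.4 -0.2]
green scene x 458.1 u 225.5 ext 215 236
orange scene x 453.1 u 223.5 ext 200 247
```

arm_command(rows="0 0 0 0 0 0.012 0.055; 0 0 0 0 0 0.012 0.055; 0 0 0 0 0 0.008 0.055; 0 0 0 0 0 0 0.055; 0 0 0 0 0 0 0.055")

```text
time_s: 44.53
eef_pos: [455.6, -173.7, 45.4]
orientation: [[1.0, -0.0, -0.001], [-0.0, -1.0, 0.001], [-0.001, -0.001, -1.0]]
wrist_force: [1.0, -0.7, -0.3]
grip_width: 56.2
grasp_force: 63.5
```

arm_command(rows="0 0 0 0 0 0 0.055; 0 0 0 0 0 0 0.055; 0 0 0 0 0 0 0.055; 0 0 0 0 0 0 0.055; 0 0 0 0 0 0 0.055")

```text
time_s: 44.95
eef_pos: [456.5, -174.1, 46.2]
orientation: [[1.0, -0.0, 0.001], [-0.0, -1.0, -0.0], [0.001, 0.0, -1.0]]
wrist_force: [-1.3, -0.1, -0.1]
grip_width: 56.0
grasp_force: 63.5
```

arm_command(rows="0 0 0 0 0 0.002 0.055; 0 0 0 0 0 0 0.055; 0 0 0 0 0 0 0.055")

```text
time_s: 45.2
eef_pos: [456.0, -173.9, 43.7]
orientation: [[1.0, -0.0, -0.0], [-0.0, -1.0, 0.0], [-0.0, -0.0, -1.0]]
wrist_force: [0.2, -0.3, -0.7]
grip_width: 56.2
grasp_force: 63.5
```

arm_command(rows="0 0 0 0 0 0.001 0.055; 0 0 0 0 0 0 0.055; 0 0 0 0 0 0 0.055")

```text
time_s: 45.45
eef_pos: [456.1, -173.9, 42.8]
orientation: [[1.0, -0.0, -0.0], [-0.0, -1.0, 0.0], [-0.0, -0.0, -1.0]]
wrist_force: [-0.2, -0.6, -0.1]
grip_width: 56.2
grasp_force: 63.5
```

Run:
```python
from h import *
e=state();save("scene","g12.png",(185,160,275,250),6)
```

```text
real tip [ 456.1 -173.9   75.8] grip 56.2 64 [-0.2 -0.6 -0.1]
```

View pics/g12.png

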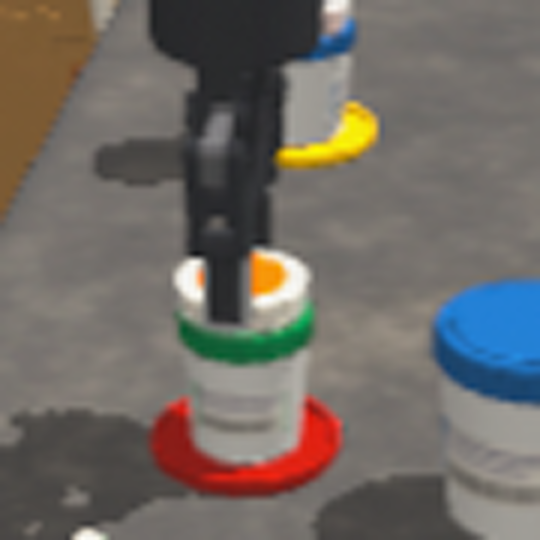

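The dish (242,275) is within 2 mm of the green lid (246,330). I'll shift +1 mm in x and lower to contact.

arm_command(rows="0 0 0 0.0012 0 0 0.055; 0 0 0 0 0 0.001 0.055; 0 0 0 0 0 0 0.055; 0 0 0 0 0 0 0.055")

```text
time_s: 45.83
eef_pos: [457.3, -173.9, 41.8]
orientation: [[1.0, -0.0, -0.0], [-0.0, -1.0, 0.0], [-0.0, -0.0, -1.0]]
wrist_force: [-0.8, -0.4, -1.7]
grip_width: 56.1
grasp_force: 63.5
```

arm_command(rows="0 0 0 0 0 0.001 0.055; 0 0 0 0 0 0 0.055; 0 0 0 0 0 0 0.055")

```text
time_s: 46.08
eef_pos: [457.6, -173.9, 41.7]
orientation: [[1.0, -0.0, 0.0], [-0.0, -1.0, 0.0], [0.0, -0.0, -1.0]]
wrist_force: [-1.1, 0.3, 5.2]
grip_width: 56.2
grasp_force: 64.1
```

arm_command(rows="0 0 0 0 0 -0.001 0.055; 0 0 0 0 0 0 0.062; 0 0 0 0 0 0 0.07; 0 0 0 0 0 0 0.085; 0 0 0 0 0 0 0.085")

```text
time_s: 46.5
eef_pos: [457.3, -173.9, 41.7]
orientation: [[1.0, -0.0, -0.0], [-0.0, -1.0, 0.0], [-0.0, -0.0, -1.0]]
wrist_force: [-0.8, 0.7, -0.7]
grip_width: 85.1
grasp_force: 0.0
```

arm_command(rows="0 0 0 0 0 -0.02 0.085; 0 0 0 0 0 -0.035 0.085; 0 0 0 0 0 -0.035 0.085; 0 0 0 0 0 -0.03 0.085; 0 0 0 -0.01 0.03 0 0.085")

```text
time_s: 46.92
eef_pos: [453.2, -203.3, 168.7]
orientation: [[1.0, 0.004, 0.012], [0.004, -1.0, -0.004], [0.012, 0.004, -1.0]]
wrist_force: [1.5, -0.7, 0.3]
grip_width: 85.0
grasp_force: 0.0
```

arm_command(rows="0 0 0 -0.015 0.038 0 0.085; 0 0 0 -0.015 0.038 0 0.085; 0 0 0 -0.015 0.038 0 0.085; 0 0 0 -0.015 0.038 0 0.085; 0 0 0 -0.015 0.038 0 0.085")

```text
time_s: 47.33
eef_pos: [371.3, -395.5, 161.8]
orientation: [[1.0, 0.0, 0.0], [0.0, -1.0, -0.0], [0.0, 0.0, -1.0]]
wrist_force: [1.0, -0.4, 0.1]
grip_width: 84.6
grasp_force: 0.0
```

arm_command(rows="0 0 0 -0.015 0.038 0 0.085; 0 0 0 -0.015 0.038 0 0.085; 0 0 0 0 0 0 0.085; 0 0 0 0 0 0 0.085; 0 0 0 0 0 0 0.085")

```text
time_s: 47.75
eef_pos: [342.0, -469.2, 161.2]
orientation: [[1.0, -0.001, -0.0], [-0.001, -1.0, 0.002], [-0.0, -0.002, -1.0]]
wrist_force: [0.3, 0.8, 0.1]
grip_width: 84.9
grasp_force: 0.0
```

Run:
```python
from h import *
e=state();im=viewer.get_image("scene");t=viewer.get_image("top")
a=cv2.resize(im[120:290,175:325,::-1],(600,680));b=cv2.resize(t[130:245,90:410,::-1],None,fx=2.4,fy=2.4)
a=cv2.resize(a,(290,329));c=np.zeros((276+329,768,3),np.uint8);c[:276]=b[:276,:768];c[276:,:290]=a
cv2.imwrite("pics/fin.png",c[:600])
HS["white"]=((0,0,180),(180,50,255))
for n,bx,z in(("white",(155,180,210,240),157),("green",(290,180,335,230),74),("orange",(290,180,335,230),89)):
    xs,ys=sub(t,*HS[n],bx);print(n,len(xs),pix2w("top",xs.mean(),ys.mean(),z).round(1) if len(xs) else 0)
```

```text
real tip [ 342.  -469.2  194.2] grip 84.9 0 [0.3 0.8 0.1]
white 655 [432.  167.6 157. ]
green 0 0
orange 210 [ 456.5 -172.8   89. ]
```

View pics/fin.png

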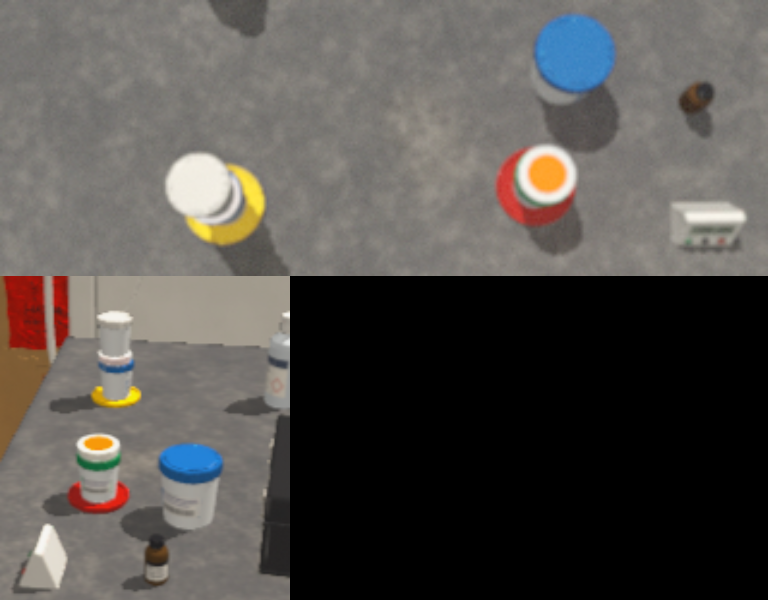

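Both stacks stand upright: white on violet dish on blue at the yellow stand (top view (199,185)), and the orange dish on green at the red stand (547,172). The timer and bottle haven't moved. One check on the white lid's centre, then hand in.

Run:
```python
from h import *
p=pix2w("top",199.5/2.4+90,184.5/2.4+130,157);print(p)
if np.hypot(p[0]-436,p[1]-172)<5: print(ctrl.finish_job())
```

```text
[433.93217998 168.69488755 157.        ]
the job is handed in; nothing more can be done
None
```

I built both stacks as asked and handed the job in at about 48 s. On the yellow stand are the blue-lidded cup, the violet dish and the white-lidded cup. On the red stand are the green-lidded cup and the orange dish. The last check put the white cup about 4 mm off centre at most, and the timer and bottle were not touched.

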